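# Put the shown compass back and lock the row with the security bar

### The arm

A 7-joint arm with a two-finger parallel gripper is mounted at the origin on a cart in front of the work surface, level with it; the furniture and walls round the work are solid. World frame = base frame: x ahead of the robot, y to its left, z up, the work surface at z = 0. Lengths are in mm, angles in degrees, forces in N, time in s.
With the tool pointing down it reaches from about 425 to 875 mm from the base axis. Payload 8.4 kg.
Tool frame: the origin (TCP) lies on the mounting face of the last link; the fingertips stand 173 mm ahead of it and the grasp point (between the pads) lies 155 mm ahead of it; z points along the fingers, y is the direction in which the jaws open and shut (so a half turn about z gives the same grasp; the last joint's range is limited). The gripper opens to 85 mm and grips with 20 to 120 N. Pads are 22 mm wide; open, the fingers measure 114 mm over their backs; the gripper's body (76 mm by 85 mm) begins 54 mm behind the grasp point. The pads swing forward as they close: fully open they stand 13 mm farther back than shut.
Start: joints at [-76.272, 19.091, 2.286, 83.961, -0.768, 76.965, -3.352], TCP at [216.035, 613.027, 404.708] pointing down, gripper open.
Joint ranges: [-147.57, 147.57], [-21.85, 119.76], [-74.77, 79.35], [14.55, 137.4], [-85.83, 265.84], [4.83, 119.75], [-152.11, 152.11]. Speed limits (degrees/s): [127.2, 127.2, 159.86, 159.86, 180, 180, 180].

### API

Orientations are given as [roll, pitch, yaw] about the fixed x, y, z axes, in that order (R = Rz(yaw) Ry(pitch) Rx(roll)).
In Python, from cell import bot gives the robot as it stands.
- The arm moves only by the tool apply_moves, never from a script. Its argument "targets" is a list of rows, each an object of numbers: "dx", "dy", "dz": the shift along the tool's x, y, z in mm; "rx", "ry", "rz": the turn, a rotation vector about the tool's x, y, z in degrees; "hand": the closure, from 0 (fully open) to 1 (shut). In form: [{"dx": .., "dy": .., "dz": .., "rx": .., "ry": .., "rz": .., "hand": ..}, ...]. A call has 1 to 10 rows; each row is the pose to reach, as a shift and turn from the pose commanded when the call began, along the tool's axes at that moment; what a row does not reach only later rows make up. A row lasts 1/10 s, in which the tool goes at most 50 mm and 8.59 degrees, less where a joint would pass 70% of its speed; a pose out of reach is approached as far as the arm can. A call with a gripper value outside its range is refused whole. The fingers move at their own pace and stop on an object; "squeeze" is the grip in N (left out, the last holds). Time passes only in rows, so rows that repeat a pose let the fingers close. It gives the time, the measured TCP pose, the force and the opening at its end, in the units of the state.
- bot.get_obs(): the state, without advancing time (a new reading comes with each control period).
- bot.capture(name): name is "scene" or "side" or "wrist"; returns a dict with "frame" (480x640x3 uint8, red, green, blue), "z_map" (480x640 float32, mm along the optical axis (not along the pixel's ray), 0 where there is no reading), "vertical_fov" (degrees; the focal length in pixels is half the picture's height over the tangent of half this angle, whatever the lens; pixels are square), "cx", "cy" (the principal point, pixels), "k1" (the pictures are not rectified: a ray, as slopes to the right and down, at radius r is drawn at 1 + k1 r^2 times it, then the intrinsics apply), "position" and "rotation" of the camera in the world. Camera axes: x right, y up, looking along -z (the intrinsics and any distortion apply to the point x, -y, -z); pixel columns grow to the right and rows downward; lengths in mm; the calibration is good to about 2 mm. A picture is of the moment at which its call begins.
- bot.hand_in(): hands the job in, once; it reports no verdict.
Trained networks look in a picture, given as the dict that the camera call returned (one of the last four; its "shot" number tells which), for a name from the list of things; names that differ only in an ending like _2 or _b are one class to them, and where a whole thing is asked for, a point or a joint stands for the part that bears it (a point fixed in the world has none). Each returns a list of dicts, best first, with "conf" (0 to 1); they miss things now and then, are a little off and sometimes report something else, mostly with a low value. They report only what shows in the picture. A call takes as long as a camera call.
- bot.cut_out(query, picture): "mask" (480x640 bool, what is visible of it) and "rect" ([centre column, centre row, width, height] as shares, 0 to 1, of the picture: columns of its width, rows of its height, round what is visible of it).
- bot.landmark_of(query, picture): "xy" ([column, row] as shares, 0 to 1, of the picture: columns of its width, rows of its height: a listed point, or the origin of a listed thing).
The state is a dict: "t": time; "joints": joint angles; "qvel": joint speeds; "tau": joint torques, N m; "tcp_pos": TCP position; "eef_rot": TCP orientation; "force": force on the tool from outside, world axes, zero at the start; "wrist_torque": the same for the moment, N m; "opening": finger opening in mm.
Only numpy, scipy, OpenCV 4.12 (cv2) and the standard library are available. Lean on these libraries where they do the work, as an engineer would, in place of code of your own. Each camera call takes 0.05 s, during which the arm holds its last target.

### The job

A customer has finished with the brass compass on the little stand at the left: put it back in the empty middle seat of the rack, standing upright with its dial to the front like its neighbours. Then lock the row: take the steel security bar from its rest and slide it from the rack's right-hand end through the right post, the loops of all three compasses and into the left post, fully home with its collar against the right post, and let go. Leave the other goods on the table where they are.

Things in the scene. Friction and masses are not known exactly. Their poses are not given: they have to be found in the camera images.
- compass: The compass to put back, at first on the stand: round, brass, 40 mm diameter, 20 mm thick, 80 g, upright on its rim (edges bevelled 2.5 mm). Origin: lowest point of the rim, mid-thickness; disc centre 20 mm up. x through the thickness, z up. Flat faces: white dial with red and blue needle on -x, plain brass on +x. On top a fixed loop, 19 mm wide along x, up to 60 mm high.
- compass_eye (a point): Centre of the eye of that compass's loop, 50.2 mm above its origin; axes as the compass. The eye runs along y and is 12.8 mm wide (x) and 14 mm high; the loop's wire is 3.2 mm thick.
- compass_dial (a point): Centre of that compass's dial face, 20 mm above its lowest point and 10 mm to -x of its middle plane.
- stand: Small fixed wooden stand at the left, 56 x 60 mm, one compass seat in its middle: a felt trough 23 mm wide front to back between two lips 17.5 mm high; the compass's lowest point lies 12.3 mm above the table. Origin: centre of the underside; x to its back, z up; dial faces -x.
- rack: Fixed wooden rack, 74 mm deep (x), 190 mm long (y). Origin: centre of the underside; x to its back, y to its left end, z up. Seats at y = -44, 0, +44 mm, x = 0, in a felt trough 23 mm wide (x) between lips 17.5 mm high. Compasses stand 4 mm apart, front and back free, so hold one by its two faces. End posts at y = -81 to -69 and 69 to 81 mm, 34 mm wide, 84 mm high.
- middle_seat (a point): Where the compass's origin (lowest point) belongs in the empty middle seat, 12.3 mm above the table; axes as the rack. It rests on two notch edges 15 mm high, 10 mm either side along y, which centre it.
- hole_right (a point): Centre of the through hole's mouth on the outer (-y) face of the right post, 62.5 mm above the table; hole 11 mm in diameter along y; axes as the rack.
- hole_left (a point): Centre of the mouth of the left post's blind hole, on the post's inner face, 150 mm along +y from hole_right at the same height; 11 mm in diameter, 10 mm deep.
- compass_left: Second compass of the same make and axes, loose, standing in the rack's left seat (y = +44 mm).
- compass_left_eye (a point): Centre of the eye of the left compass.
- compass_left_dial (a point): Centre of the left compass's dial face.
- compass_right: Third compass of the same make and axes, loose, standing in the rack's right seat (y = -44 mm).
- compass_right_eye (a point): Centre of the eye of the right compass.
- compass_right_dial (a point): Centre of the right compass's dial face.
- bar: Steel security bar, 70 g, level on bar_rest, axis 28 mm above the table, handle at the right. Origin: on its axis at the collar's face. +y along the 6 mm shaft to the tip, 157 mm away (last 8 mm taper to 2.8 mm). To -y: collar 17 mm diameter, 3 mm thick, then a round black handle. Round: its x and z may point anywhere. Home: collar against the right post, tip 7 mm inside the left post.
- bar_tip (a point): Tip of the bar, 157 mm along +y from its origin.
- bar_handle (a point): Middle of the bar's handle, on the axis, 18 mm along -y from the bar's origin: the place to hold it. The handle is 16 mm in diameter and ends 36 mm from the origin.
- bar_rest: Fixed wooden rest, 36 x 130 mm, under the bar's shaft: two U-shaped yokes, 9.6 mm wide inside, up to 37 mm high, at 20 and 120 mm along +y from its origin; the handle overhangs the end freely. Origin: on the table under the bar's origin; y along the bar, z up.
- price_card: Bystander, to be left alone: price card; origin at the centre of its underside.
- candle_jar_a: Bystander, to be left alone: copper-lidded candle jar; origin at the centre of its underside.
- packet_a: Bystander, to be left alone: blue packet; origin at the centre of its underside.
- packet_1: Bystander, to be left alone: cream packet; origin at the centre of its underside.
- tag_pad: Bystander, to be left alone: tag pad; origin at the centre of its underside.

How it is judged:
By the outcome, as a careful person would: the job done as asked, in the order asked, and still so for the second after the job is handed in, with the robot touching nothing.
It also fails if it takes over 53 s, if anything falls off the work surface, if the arm or the gripper's body presses on something with over 40 N, if the wrist force passes 120 N, or if a joint passes its speed limit or range.

## Working session

There is one attempt and no reset: what is moved stays moved. The work goes in short steps, Python scripts to look and compute and a tool call to move; the robot and the scene stay as the last step left them, time stands still between calls to the robot, and variables do not carry over. Pictures are saved under pics/ and viewed, and the job is handed in when it is done.

Besides the shell and the picture viewer there is one more tool, called as name(argument=value, ...), one argument or row to a line, values as JSON. apply_moves: Moves the arm, as the interface text tells. Its arguments: {"type":"object","properties":{"targets":{"type":"array"},"squeeze":{"type":"number"}},"required":["targets"]}

```bash
ls; mkdir -p pics; cat > h.py <<'E'
import numpy as np, cv2
from cell import bot
from scipy.spatial.transform import Rotation as R
def save(p,name):
    cv2.imwrite('pics/'+name,cv2.cvtColor(p['frame'],cv2.COLOR_RGB2BGR))
def K(p):
    f=240/np.tan(np.radians(p['vertical_fov']/2)); return f
def rot(p):
    r=np.array(p['rotation'],float)
    if r.shape==(3,3): return r
    if r.shape==(3,): return R.from_euler('xyz',r,degrees=True).as_matrix()
    raise Exception(r)
def ray(p,u,v):
    f=K(p); u=np.atleast_1d(u).astype(float); v=np.atleast_1d(v).astype(float)
    xd=(u-p['cx'])/f; yd=(v-p['cy'])/f
    x,y=xd.copy(),yd.copy()
    for _ in range(30):
        s=1+p['k1']*(x*x+y*y); x=xd/s; y=yd/s
    return np.stack([x,-y,-np.ones_like(x)],-1)   # cam frame, depth 1
def pts(p,u,v,z=None):
    d=ray(p,u,v)
    if z is None: z=p['z_map'][np.atleast_1d(v).astype(int),np.atleast_1d(u).astype(int)]
    return (d*np.reshape(z,(-1,1)))@rot(p).T+np.array(p['position'])
def cloud(p):
    vv,uu=np.mgrid[0:480,0:640]
    return pts(p,uu.ravel(),vv.ravel(),p['z_map'].ravel()).reshape(480,640,3)
def proj(p,X):
    c=(np.atleast_2d(X)-np.array(p['position']))@rot(p)
    x=c[:,0]/-c[:,2]; y=-c[:,1]/-c[:,2]; s=1+p['k1']*(x*x+y*y); f=K(p)
    return np.stack([x*s*f+p['cx'],y*s*f+p['cy']],-1)
def planept(p,u,v,z):
    d=(ray(p,u,v)@rot(p).T); o=np.array(p['position']); t=(z-o[2])/d[:,2]
    return o+d*t[:,None]
def tri(obs):
    A=np.zeros((3,3));b=np.zeros(3)
    for p,u,v in obs:
        d=(ray(p,u,v)@rot(p).T)[0]; d/=np.linalg.norm(d); P=np.eye(3)-np.outer(d,d); A+=P;b+=P@np.array(p['position'])
    return np.linalg.solve(A,b)
E
python3 - <<'E'
from h import *
for n in ['scene','side','wrist']:
    p=bot.capture(n); save(p,n+'0.png'); print(n,p['vertical_fov'],p['cx'],p['cy'],p['k1'],p['position'],p['rotation'],p['shot'])
print(bot.get_obs())
E
```

```text
pics
scene 55.65496073735179 324.10237567266125 242.83746547309045 0.002500384787379869 [  52.28152103 -905.0120127   650.83730417] [ 59.56313714   1.42466186 -31.68423038] 1
side 53.17794808060967 317.92408760943977 236.17999404850258 -0.04572739871656611 [ 450.96403799 1042.51812463  642.81331209] [  63.5160091     0.23899469 -173.92878731] 2
wrist 68.46504158350359 325.34571975114943 241.77869927155072 -0.04526941956188265 [144.68909787 638.00163357 373.80896237] [-1.72513190e+01  4.54036795e-02  7.05428781e+01] 3
{'t': 0.15, 'joints': array([-76.26949508,  19.12341252,   2.28557303,  83.99945874,
        -0.76788694,  76.96682273,  -3.35336838]), 'qvel': array([ 0.07412046, -0.10415927,  0.06307859, -0.16246075, -0.05735599,
        0.07114014,  0.02317991]), 'tau': array([ 3.01431224e-03, -6.59032989e+01,  1.36757556e+00, -4.05878878e+01,
        1.69975567e-02,  9.42384097e-03,  5.41459110e-05]), 'tcp_pos': array([216.02577899, 612.90342008, 404.01459995]), 'eef_rot': array([-1.79925723e+02,  5.05990296e-03,  1.60582411e+02]), 'force': array([0.36207009, 0.21462404, 0.05496826]), 'wrist_torque': array([ 0.0039236 , -0.01605546, -0.01816392]), 'opening': 85.41622616155412}
```

View pics/scene0.png

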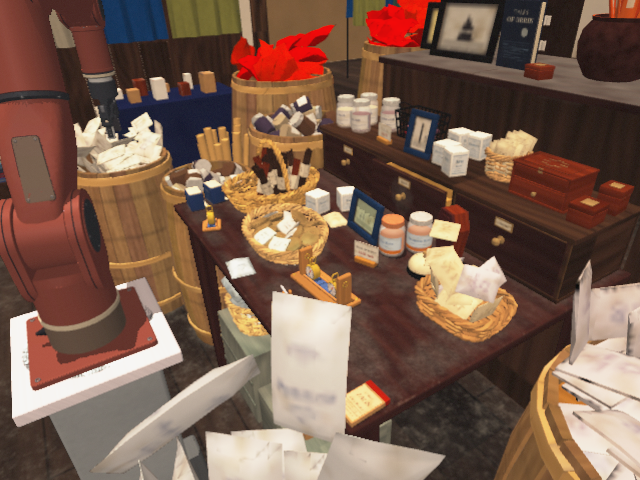

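View pics/side0.png

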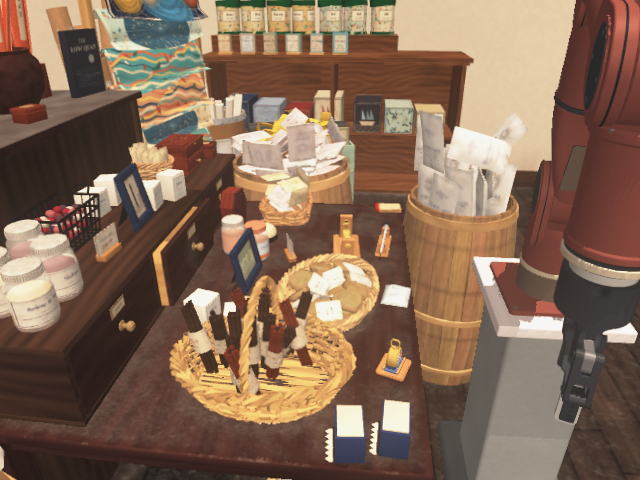

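View pics/wrist0.png

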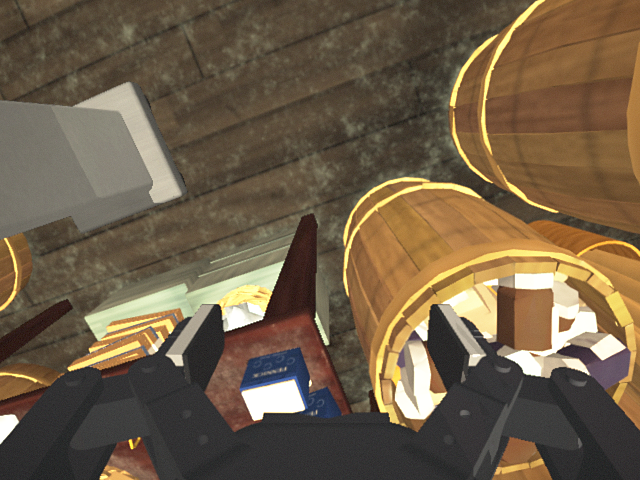

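Scene: stand with compass at about (211,222), rack at (325,285), bar hidden behind the leaning card. Side: stand (393,360), rack (346,235), bar (383,240). The wrist camera is not over the work yet.

```bash
python3 - <<'E'
from h import *
import collections
ps={n:bot.capture(n) for n in ['scene','side']}
for q in ['compass','compass_eye','compass_dial','stand','rack','middle_seat','hole_right','hole_left','compass_left','compass_left_eye','compass_right_eye','bar','bar_tip','bar_handle','bar_rest','price_card','packet_a','packet_1','tag_pad','candle_jar_a']:
    for n,p in ps.items():
        try: r=bot.landmark_of(q,p)
        except Exception as e: print(q,n,e); continue
        for d in r[:3]:
            u,v=d['xy'][0]*640,d['xy'][1]*480
            try: w=pts(p,u,v)[0].round(0)
            except Exception as e: w=e
            print(q,n,round(d['conf'],2),round(u,1),round(v,1),w)
for n,p in ps.items():
    im=p['frame']; 
    if n=='scene': c=im[180:320,180:400]
    else: c=im[190:390,300:430]
    c=cv2.resize(c,None,fx=3,fy=3,interpolation=cv2.INTER_CUBIC)
    cv2.imwrite(f'pics/{n}_z.png',cv2.cvtColor(c,cv2.COLOR_RGB2BGR))
E
```

```text
compass scene 0.44 210.6 224.0 [383. 311.  15.]
compass side 0.51 391.3 367.1 [389. 333.  16.]
compass_eye scene 0.68 210.9 211.6 [390. 311.  55.]
compass_eye side 0.88 395.7 340.1 [384. 322.  73.]
compass_eye side 0.4 288.0 255.9 [657. -92.  10.]
compass_dial scene 0.52 207.2 217.5 [375. 306.  42.]
compass_dial side 0.87 402.1 360.7 [368. 313.  17.]
stand scene 0.48 211.8 227.7 [380. 295.  11.]
stand scene 0.45 310.4 274.0 [ 489. -105.   30.]
stand scene 0.32 313.7 275.9 [ 492. -116.   29.]
stand side 0.83 396.0 370.1 [380. 338.  15.]
rack scene 0.67 323.4 291.6 [ 490. -163.   13.]
middle_seat scene 0.94 324.3 285.1 [ 503. -145.   15.]
middle_seat scene 0.38 206.4 218.0 [393. 384.   1.]
middle_seat side 0.67 349.4 251.9 [488. -63.  47.]
middle_seat side 0.43 402.6 356.6 [364. 281.  -0.]
hole_right scene 0.96 345.2 283.5 [ 514. -219.   59.]
hole_right side 0.6 345.3 218.2 [ 508. -212.   76.]
hole_left scene 0.63 309.5 256.3 [505. -76.  59.]
hole_left side 0.61 350.3 243.4 [487. -64.  71.]
compass_left scene 0.68 348.5 282.6 [ 518. -226.   65.]
compass_left scene 0.65 313.0 276.2 [ 49
[... 914 characters left out ...]
 0.62 334.7 220.4 [706. 123.  13.]
packet_a scene 0.55 238.4 267.8 [363.  47.  11.]
packet_a side 0.56 396.2 293.6 [370.  75.  15.]
packet_1 scene 0.62 334.7 220.4 [706. 123.  13.]
packet_1 scene 0.55 238.4 267.8 [363.  47.  11.]
packet_1 side 0.56 396.2 293.6 [370.  75.  15.]
tag_pad scene 0.91 364.5 401.2 [ 384. -472.   11.]
tag_pad scene 0.61 314.2 276.2 [ 490. -121.   32.]
tag_pad scene 0.43 365.0 261.7 [ 649. -110.   10.]
tag_pad side 0.77 389.0 207.0 [ 373. -458.   12.]
candle_jar_a scene 0.64 325.9 284.6 [ 510. -141.   11.]
candle_jar_a scene 0.59 391.0 249.5 [ 725. -121.   27.]
candle_jar_a scene 0.54 337.0 275.2 [ 563. -109.   -0.]
candle_jar_a side 0.61 256.4 256.4 [728. -27.  40.]
```

View pics/scene_z.png

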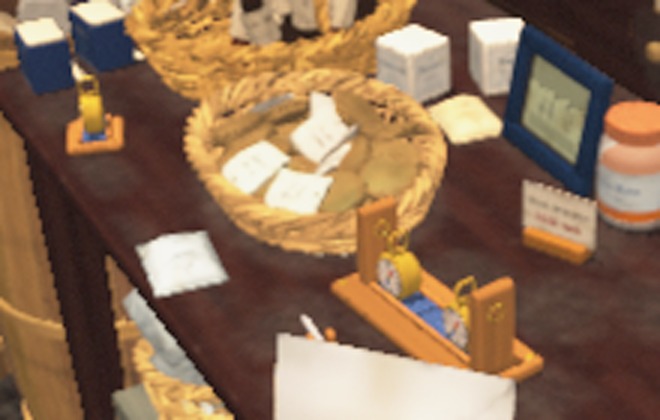

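View pics/side_z.png

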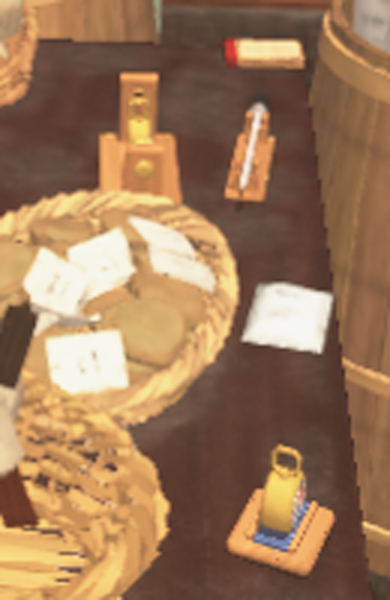

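```bash
cat >> h.py <<'E'
def tcp():
    o=bot.get_obs(); return np.array(o['tcp_pos']),R.from_euler('xyz',o['eef_rot'],degrees=True).as_matrix(),o
def delta(pos,rpy):
    """shift/turn in tool axes from measured pose to world TCP pose"""
    p,M,_=tcp(); T=R.from_euler('xyz',rpy,degrees=True).as_matrix()
    return (M.T@(np.array(pos)-p)).round(2), np.degrees(R.from_matrix(M.T@T).as_rotvec()).round(2)
def lm(q,p,n=2):
    return [(d['conf'],d['xy'][0]*640,d['xy'][1]*480) for d in bot.landmark_of(q,p)[:n]]
E
python3 - <<'E'
from h import *
p=bot.capture('wrist'); t,M,o=tcp()
print('cam in tool',M.T@(np.array(p['position'])-t), 'rot\n',(M.T@rot(p)).round(3))
print(delta([387,305,330],[180,0,90]))
E
```

```text
cam in tool [7.55716578e+01 1.87451051e-02 3.01097308e+01] rot
 [[-0.001  0.955  0.296]
 [ 1.     0.001 -0.   ]
 [-0.001  0.296 -0.955]]
(array([-263.64, -233.7 ,   74.71]), array([-0.  , -0.  , 70.59]))
```

apply_moves(
  targets=[
    {"dx":-264,"dy":-234,"dz":20,"rz":70.6,"hand":0},
    {"dx":-264,"dy":-234,"dz":75,"rz":70.6,"hand":0},
    {"dx":-264,"dy":-234,"dz":75,"rz":70.6,"hand":0},
    {"dx":-264,"dy":-234,"dz":75,"rz":70.6,"hand":0},
    {"dx":-264,"dy":-234,"dz":75,"rz":70.6,"hand":0},
    {"dx":-264,"dy":-234,"dz":75,"rz":70.6,"hand":0},
    {"dx":-264,"dy":-234,"dz":75,"rz":70.6,"hand":0},
    {"dx":-264,"dy":-234,"dz":75,"rz":70.6,"hand":0},
    {"dx":-264,"dy":-234,"dz":75,"rz":70.6,"hand":0},
    {"dx":-264,"dy":-234,"dz":75,"rz":70.6,"hand":0},
  ],
)

```text
schema error: expected keys dx, dy, dz, rx, ry, rz, hand
```

```bash
python3 - <<'E'
from h import *
p=bot.capture('wrist'); save(p,'w1.png'); t,M,o=tcp(); print(t,o['eef_rot'],o['t'],o['qvel'])
for q in ['compass','compass_eye','compass_dial','stand']:
    for c,u,v in lm(q,p): print(q,round(c,2),round(u),round(v),pts(p,u,v)[0].round(1))
np.savez('w1.npz',**{k:v for k,v in p.items()})
E
```

```text
[216.05173055 613.03834484 404.73143914] [1.79999306e+02 3.21039097e-04 1.60584094e+02] 2.35 [-0.02129302 -0.08355034 -0.0206524  -0.03734523 -0.02269417  0.04907172
 -0.028523  ]
compass_eye 0.42 133 438 [204.2 559.1 297.8]
compass_dial 0.74 133 436 [203.9 559.  297.5]
```

View pics/w1.png

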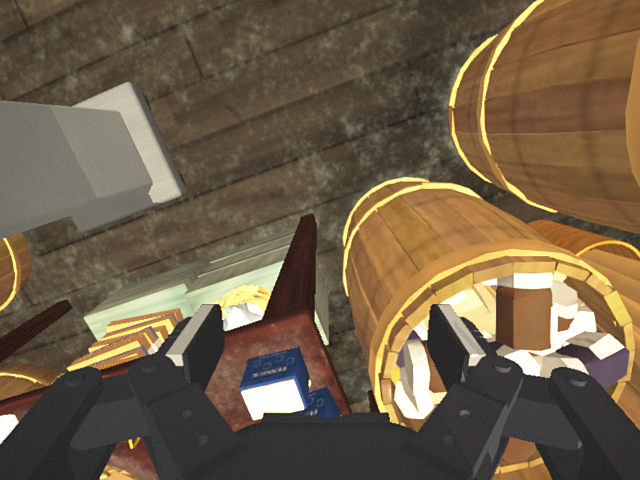

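The move was refused because every row needs all the keys. The picture is unchanged.

apply_moves(
  targets=[
    {"dx":-264,"dy":-234,"dz":20,"rx":0,"ry":0,"rz":70.6,"hand":0},
    {"dx":-264,"dy":-234,"dz":75,"rx":0,"ry":0,"rz":70.6,"hand":0},
    {"dx":-264,"dy":-234,"dz":75,"rx":0,"ry":0,"rz":70.6,"hand":0},
    {"dx":-264,"dy":-234,"dz":75,"rx":0,"ry":0,"rz":70.6,"hand":0},
    {"dx":-264,"dy":-234,"dz":75,"rx":0,"ry":0,"rz":70.6,"hand":0},
    {"dx":-264,"dy":-234,"dz":75,"rx":0,"ry":0,"rz":70.6,"hand":0},
    {"dx":-264,"dy":-234,"dz":75,"rx":0,"ry":0,"rz":70.6,"hand":0},
    {"dx":-264,"dy":-234,"dz":75,"rx":0,"ry":0,"rz":70.6,"hand":0},
    {"dx":-264,"dy":-234,"dz":75,"rx":0,"ry":0,"rz":70.6,"hand":0},
    {"dx":-264,"dy":-234,"dz":75,"rx":0,"ry":0,"rz":70.6,"hand":0},
  ],
)

```text
t: 3.55
tcp_pos: [387.5, 304.1, 329.8]
eef_rot: [180.0, -0.0, 89.9]
force: [0.2, 0.3, -0.1]
opening: 85.3
```

```bash
python3 - <<'E'
from h import *
p=bot.capture('wrist'); save(p,'w2.png'); t,M,o=tcp(); print(t,o['eef_rot'],o['t'],o['qvel'])
for q in ['compass_eye','compass_dial','stand']:
    for c,u,v in lm(q,p): print(q,round(c,2),round(u),round(v),pts(p,u,v)[0].round(1))
np.savez('w2.npz',**{k:v for k,v in p.items()})
E
```

```text
[387.22860864 304.62868583 329.8973134 ] [ 1.79993152e+02 -2.05433301e-02  9.00487944e+01] 3.6 [-0.4421851   0.21602692 -0.46775215 -0.18225961 -0.00217118  0.00271978
  0.78791592]
compass_eye 0.9 325 226 [387.2 316.   55.3]
compass_dial 0.87 310 207 [375.  321.1  14. ]
stand 0.81 323 206 [386.1 329.5  50. ]
stand 0.6 310 210 [376.1 323.6  34.2]
```

View pics/w2.png

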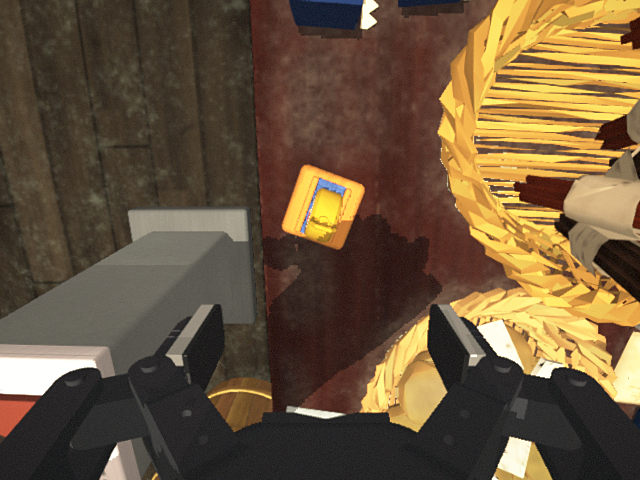

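The stand sits at about (323,207), turned roughly −20°, dial to the left in the image (world −x). Next I fit its pose from the depth.

```bash
python3 - <<'E'
from h import *
p=dict(np.load('w2.npz')); C=cloud(p)
sub=C[150:265,270:375].reshape(-1,3); 
m=(sub[:,2]>6)&(sub[:,2]<25); q=sub[m]
r=cv2.minAreaRect(q[:,:2].astype(np.float32)); print('stand rect',r,m.sum())
# rect from plane projection of edges: color mask
print(np.histogram(sub[:,2],bins=np.arange(-5,90,5)))
b=sub[(sub[:,2]>30)&(sub[:,2]<55)]; print('disc',cv2.minAreaRect(b[:,:2].astype(np.float32)),b.mean(0))
l=sub[sub[:,2]>56]; print('loop',l.mean(0),l.shape,l[:,2].max(), cv2.minAreaRect(l[:,:2].astype(np.float32)))
im=cv2.resize(p['frame'][150:265,270:375],None,fx=6,fy=6,interpolation=cv2.INTER_CUBIC); cv2.imwrite('pics/w2z.png',cv2.cvtColor(im,cv2.COLOR_RGB2BGR))
E
```

```text
stand rect ((385.19879150390625, 319.46722412109375), (60.305641174316406, 56.01338195800781), 69.6149673461914) 3175
(array([1446, 5958,  265, 2112,  796,    4,    6,   33,   79,  218,  465,
        388,  106,   15,   29,  109,    0,    0]), array([-5,  0,  5, 10, 15, 20, 25, 30, 35, 40, 45, 50, 55, 60, 65, 70, 75,
       80, 85]))
disc ((385.536865234375, 320.1058044433594), (38.61714553833008, 21.17577362060547), 71.52462005615234) [386.41450433 323.72989301  47.04146793]
loop [386.21908656 330.76060956 110.36885407] (248, 3) 299.7832699892029 ((382.92840576171875, 347.0040588378906), (17.14081573486328, 64.15966033935547), 6.460723400115967)
```

View pics/w2z.png

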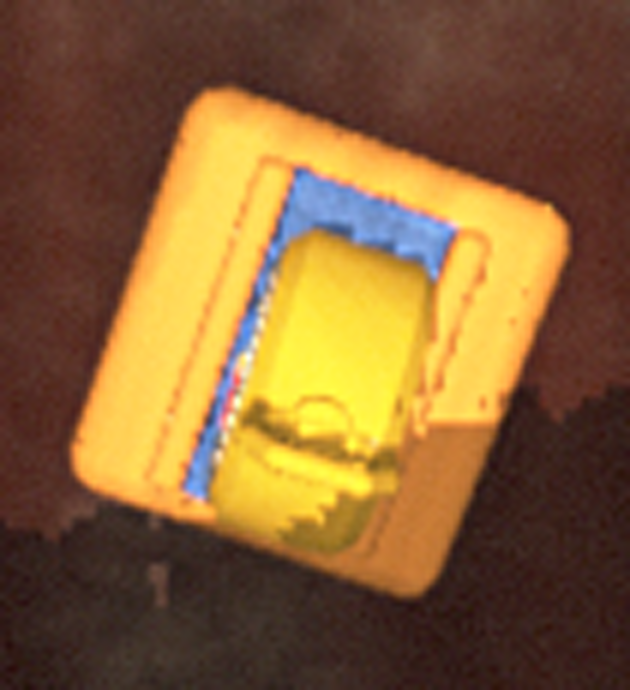

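```bash
python3 - <<'E'
from h import *
print(delta([385.3,319.7,260],[180,0,69.8]),delta([385.3,319.7,196],[180,0,69.8]))
E
```

```text
(array([14.61, -1.68, 69.84]), array([ 1.000e-02, -1.000e-02,  2.031e+01])) (array([ 14.6 ,  -1.68, 133.84]), array([ 1.000e-02, -1.000e-02,  2.031e+01]))
```

apply_moves(
  targets=[
    {"dx":14.6,"dy":-1.7,"dz":50,"rx":0,"ry":0,"rz":20.3,"hand":0},
    {"dx":14.6,"dy":-1.7,"dz":70,"rx":0,"ry":0,"rz":20.3,"hand":0},
    {"dx":14.6,"dy":-1.7,"dz":90,"rx":0,"ry":0,"rz":20.3,"hand":0},
    {"dx":14.6,"dy":-1.7,"dz":134,"rx":0,"ry":0,"rz":20.3,"hand":0},
    {"dx":14.6,"dy":-1.7,"dz":134,"rx":0,"ry":0,"rz":20.3,"hand":0},
    {"dx":14.6,"dy":-1.7,"dz":134,"rx":0,"ry":0,"rz":20.3,"hand":0.3},
    {"dx":14.6,"dy":-1.7,"dz":134,"rx":0,"ry":0,"rz":20.3,"hand":0.5},
  ],
)

```text
t: 4.45
tcp_pos: [386.2, 319.8, 197.6]
eef_rot: [180.0, -0.1, 69.7]
force: [1.1, 0.3, 0.9]
opening: 59.1
```

```bash
python3 - <<'E'
from h import *
p=bot.capture('wrist'); save(p,'w3.png'); t,M,o=tcp(); print(t,o['eef_rot'],o['t'],o['opening'],o['force'])
E
```

```text
[386.22726997 319.85348333 197.74399976] [ 1.79947023e+02 -1.64413410e-01  6.97076276e+01] 4.5 51.49945360768861 [ 0.20067208 -0.09503482 -0.03958954]
```

View pics/w3.png

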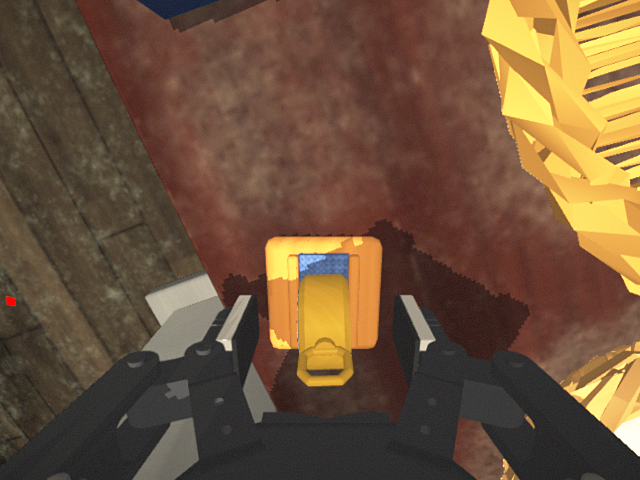

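The stand and compass are square to the jaws and centred (u≈325), so I close.

apply_moves(
  targets=[
    {"dx":0,"dy":0,"dz":0,"rx":0,"ry":0,"rz":0,"hand":0.7},
    {"dx":0,"dy":0,"dz":0,"rx":0,"ry":0,"rz":0,"hand":0.85},
    {"dx":0,"dy":0,"dz":0,"rx":0,"ry":0,"rz":0,"hand":1},
    {"dx":0,"dy":0,"dz":0,"rx":0,"ry":0,"rz":0,"hand":1},
    {"dx":0,"dy":0,"dz":0,"rx":0,"ry":0,"rz":0,"hand":1},
  ],
  squeeze=40,
)

```text
t: 5.0
tcp_pos: [385.9, 319.5, 196.8]
eef_rot: [180.0, -0.1, 69.7]
force: [-0.5, -1.8, 7.9]
opening: 19.2
```

```bash
python3 - <<'E'
from h import *
p=bot.capture('wrist'); save(p,'w4.png'); t,M,o=tcp(); print(t,o['eef_rot'],o['t'],o['opening'],o['force'])
E
```

```text
[385.86927671 319.55205082 196.7770912 ] [ 1.79984440e+02 -9.14869057e-02  6.96852372e+01] 5.05 19.260608659780345 [-1.8395327  -0.10935615  7.55817538]
```

View pics/w4.png

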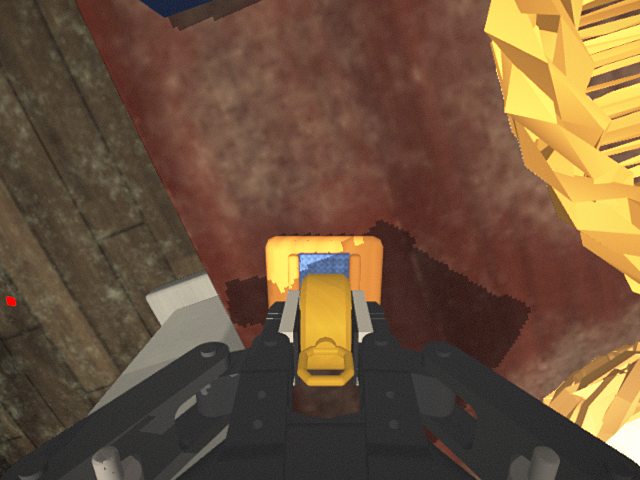

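```bash
python3 - <<'E'
from h import *
print(delta([495,-215,335],[180,0,92]))
E
```

```text
(array([-463.19,  287.96, -138.88]), array([  0.03,  -0.09, -22.31]))
```

apply_moves(
  targets=[
    {"dx":0,"dy":0,"dz":-25,"rx":0,"ry":0,"rz":0,"hand":1},
    {"dx":0,"dy":0,"dz":-70,"rx":0,"ry":0,"rz":0,"hand":1},
    {"dx":0,"dy":0,"dz":-120,"rx":0,"ry":0,"rz":0,"hand":1},
    {"dx":-40,"dy":20,"dz":-139,"rx":0,"ry":0,"rz":-4,"hand":1},
    {"dx":-80,"dy":45,"dz":-139,"rx":0,"ry":0,"rz":-8,"hand":1},
    {"dx":-122,"dy":72,"dz":-139,"rx":0,"ry":0,"rz":-12,"hand":1},
    {"dx":-164,"dy":98,"dz":-139,"rx":0,"ry":0,"rz":-16,"hand":1},
    {"dx":-206,"dy":125,"dz":-139,"rx":0,"ry":0,"rz":-20,"hand":1},
    {"dx":-248,"dy":152,"dz":-139,"rx":0,"ry":0,"rz":-22.3,"hand":1},
    {"dx":-290,"dy":178,"dz":-139,"rx":0,"ry":0,"rz":-22.3,"hand":1},
  ],
)

```text
t: 6.05
tcp_pos: [451.6, -16.8, 335.1]
eef_rot: [179.9, -0.1, 92.1]
force: [0.5, 1.2, -0.8]
opening: 19.8
```

```bash
python3 - <<'E'
from h import *
t,M,o=tcp(); print(t,o['eef_rot'],o['t'],o['opening'],o['force'])
print(delta([495,-215,335],[180,0,92]))
E
```

```text
[451.62796041 -16.83826097 335.13191072] [ 1.79947979e+02 -6.16352074e-02  9.20716104e+01] 6.05 19.841640271103294 [ 0.54014878  1.21503062 -0.78818739]
(array([-1.996e+02,  3.618e+01, -5.000e-02]), array([ 0.05, -0.06,  0.07]))
```

apply_moves(
  targets=[
    {"dx":-45,"dy":8,"dz":0,"rx":0,"ry":0,"rz":0,"hand":1},
    {"dx":-90,"dy":16,"dz":0,"rx":0,"ry":0,"rz":0,"hand":1},
    {"dx":-135,"dy":24,"dz":0,"rx":0,"ry":0,"rz":0,"hand":1},
    {"dx":-175,"dy":32,"dz":0,"rx":0,"ry":0,"rz":0,"hand":1},
    {"dx":-195,"dy":36,"dz":0,"rx":0,"ry":0,"rz":0,"hand":1},
    {"dx":-199,"dy":36,"dz":0,"rx":0,"ry":0,"rz":0,"hand":1},
    {"dx":-199,"dy":36,"dz":0,"rx":0,"ry":0,"rz":0,"hand":1},
    {"dx":-199,"dy":36,"dz":0,"rx":0,"ry":0,"rz":0,"hand":1},
  ],
)

```text
t: 6.85
tcp_pos: [494.6, -211.0, 334.6]
eef_rot: [-180.0, -0.1, 92.1]
force: [0.5, 0.7, -1.5]
opening: 19.1
```

```bash
python3 - <<'E'
from h import *
p=bot.capture('wrist'); save(p,'w5.png'); t,M,o=tcp(); print(t,o['eef_rot'],o['t'],o['opening'],o['force'])
np.savez('w5.npz',**p)
for q in ['middle_seat','hole_right','hole_left','compass_left_eye','compass_right_eye','rack','bar_tip','compass_eye']:
    for c,u,v in lm(q,p): print(q,round(c,2),round(u),round(v),pts(p,u,v)[0].round(1))
E
```

```text
[ 494.72767976 -210.77422032  334.65126637] [-1.79999217e+02 -6.53165022e-02  9.20938682e+01] 6.9 18.965146125944315 [-0.25253017 -0.38626241 -0.62019798]
middle_seat 0.87 335 147 [ 500.1 -145.8   13.5]
hole_right 0.59 339 261 [ 504.2 -216.5   83.6]
hole_right 0.37 336 146 [ 501.  -145.1   13.3]
hole_left 0.89 331 32 [493.6 -77.2  71. ]
hole_left 0.54 335 144 [ 499.6 -143.2   13.7]
compass_left_eye 0.82 334 76 [ 495.8 -101.6   73.6]
compass_left_eye 0.18 337 145 [ 501.5 -144.1   14. ]
compass_right_eye 0.64 338 215 [ 502.7 -187.6   71.8]
rack 0.76 337 147 [ 501.7 -145.4   13.5]
rack 0.36 334 78 [ 496.2 -102.5   72.8]
bar_tip 0.88 209 87 [ 397.4 -101.9    0.8]
compass_eye 0.93 324 366 [ 494.5 -221.9  187.9]
```

View pics/w5.png

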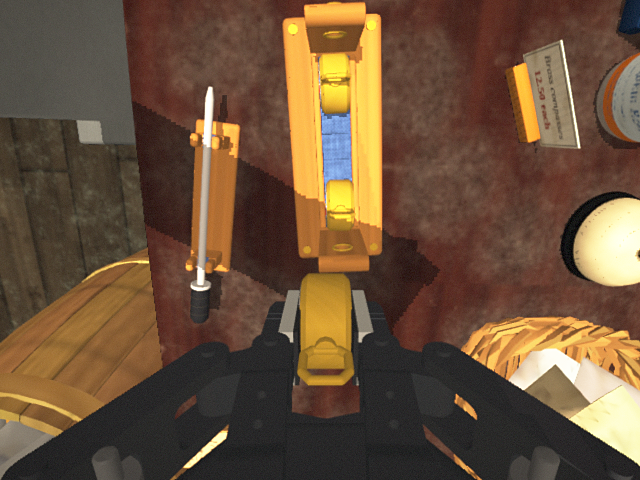

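Rack and bar are both in view: rack about (285–382, 5–270), bar tip (209,87), handle (200,305), and the held compass is upright between the pads. Next I fit the rack and bar.

```bash
python3 - <<'E'
from h import *
p=dict(np.load('w5.npz')); C=cloud(p)
def rect(q): return cv2.minAreaRect(q[:,:2].astype(np.float32))
S=C[0:275,270:400].reshape(-1,3)
print('hist',np.histogram(S[:,2],bins=np.arange(-4,96,4)))
# Use per-slab rectangles
for a,b in [(12,22),(5,30),(76,92)]:
    q=S[(S[:,2]>a)&(S[:,2]<b)]; print(a,b,len(q),rect(q))
post=S[(S[:,2]>78)&(S[:,2]<90)]
for nm,s in [('L',post[post[:,1]>-140]),('R',post[post[:,1]<-140])]:
    print(nm,rect(s),s.mean(0),np.median(s[:,2]))
comp=S[(S[:,2]>56)&(S[:,2]<76)]
for nm,s in [('cL',comp[(comp[:,1]>-125)&(comp[:,1]<-85)]),('cR',comp[(comp[:,1]<-170)&(comp[:,1]>-205)])]:
    print(nm,rect(s),s.mean(0),s[:,2].max())
# bar
B=C[80:330,180:225].reshape(-1,3)
b=B[(B[:,2]>24)&(B[:,2]<36)]; print('bar z',np.median(b[:,2]),len(b))
sh=b[(b[:,1]>-240)&(b[:,1]<-100)]
for lo in range(-310,-90,15):
    k=B[(B[:,1]>lo)&(B[:,1]<lo+15)&(B[:,2]>22)]
    if len(k): print(lo,len(k),k[:,0].min().round(1),k[:,0].max().round(1),np.median(k[:,0]).round(1),k[:,2].max().round(1))
E
```

```text
hist (array([ 2273,  9836,    17,  2932, 10198,  2519,   108,   124,   124,
         224,   241,   530,   767,  1306,   488,   353,   160,   172,
         369,   387,   281,  1304,   821,     0]), array([-4,  0,  4,  8, 12, 16, 20, 24, 28, 32, 36, 40, 44, 48, 52, 56, 60,
       64, 68, 72, 76, 80, 84, 88, 92]))
12 22 12767 ((501.13433837890625, -144.42440795898438), (72.0230712890625, 186.29502868652344), 4.850956916809082)
5 30 15961 ((501.15130615234375, -144.7212371826172), (74.90606689453125, 189.30345153808594), 4.75021505355835)
76 92 2406 ((500.984130859375, -144.5597686767578), (34.05615997314453, 160.69894409179688), 4.769989013671875)
L ((494.8172607421875, -70.59430694580078), (34.06548309326172, 11.772433280944824), 5.641651630401611) [494.90965781 -71.34336758  83.19955227] 83.61276897983302
R ((507.170654296875, -218.8425750732422), (34.03034591674805, 11.620306015014648), 4.787168502807617) [ 506.98591948 -217.74634875   82.9619509 ] 83.38769825665949
cL ((497.452392578125, -101.96878814697266), (18.81494140625, 5.433743000030518), 5.90313196182251) [ 497.21465535 -101.39770152   67.52114755] 75.0454247139449
cR ((504.97003173828125, -188.2722930908203), (18.53644371032715, 3.4627797603607178), 2.212698221206665) [ 504.78490306 -188.00166927   67.43113635] 74.34103451468735
bar z 31.30120581883233 2508
-310 19 383.4 392.9 388.5 35.2
-295 277 378.9 395.6 389.2 38.5
-280 315 380.8 397.2 390.5 38.1
-265 240 381.4 397.7 391.4 38.5
-250 448 381.0 402.9 392.7 38.3
-235 119 390.7 396.5 394.1 32.9
-220 120 391.7 398.4 395.8 32.7
-205 135 393.6 400.8 397.5 32.8
-190 154 395.3 402.4 399.5 33.2
-175 157 397.3 404.2 401.1 32.8
-160 288 392.1 413.9 403.1 38.8
-145 460 392.0 492.1 404.4 304.6
-130 186 401.6 408.7 405.7 33.5
-115 94 402.9 409.2 406.8 33.1
```

```bash
python3 - <<'E'
from h import *
print(delta([501.1,-144.6,335],[180,0,94.77]))
print(delta([501.1,-144.6,212],[180,0,94.77]))
E
```

```text
(array([67.09,  8.74, -0.19]), array([ 0.01, -0.01, -2.76]))
(array([ 67.07,   8.72, 122.81]), array([ 0.01, -0.01, -2.76]))
```

apply_moves(
  targets=[
    {"dx":45,"dy":5,"dz":0,"rx":0,"ry":0,"rz":-2.8,"hand":1},
    {"dx":67,"dy":8.7,"dz":20,"rx":0,"ry":0,"rz":-2.8,"hand":1},
    {"dx":67,"dy":8.7,"dz":60,"rx":0,"ry":0,"rz":-2.8,"hand":1},
    {"dx":67,"dy":8.7,"dz":85,"rx":0,"ry":0,"rz":-2.8,"hand":1},
    {"dx":67,"dy":8.7,"dz":105,"rx":0,"ry":0,"rz":-2.8,"hand":1},
    {"dx":67,"dy":8.7,"dz":110,"rx":0,"ry":0,"rz":-2.8,"hand":1},
    {"dx":67,"dy":8.7,"dz":110,"rx":0,"ry":0,"rz":-2.8,"hand":1},
    {"dx":67,"dy":8.7,"dz":110,"rx":0,"ry":0,"rz":-2.8,"hand":1},
    {"dx":67,"dy":8.7,"dz":110,"rx":0,"ry":0,"rz":-2.8,"hand":1},
  ],
)

```text
t: 8.2
tcp_pos: [501.6, -145.2, 225.9]
eef_rot: [179.9, 0.0, 94.8]
force: [0.1, 0.5, -0.4]
opening: 19.5
```

```bash
python3 - <<'E'
from h import *
p=bot.capture('wrist'); save(p,'w6.png'); t,M,o=tcp(); print(t,o['eef_rot'],o['t'],o['opening'],o['force'],o['qvel'].round(2))
np.savez('w6.npz',**p)
print(delta([501.1,-144.6,212],[180,0,94.77]))
C=cloud(p); S=C[:,150:500].reshape(-1,3)
post=S[(S[:,2]>78)&(S[:,2]<89)&(abs(S[:,0]-500)<28)&(S[:,1]>-90)&(S[:,1]<-55)]
print('L',cv2.minAreaRect(post[:,:2].astype(np.float32)))
q=S[(S[:,2]>5)&(S[:,2]<25)&(abs(S[:,0]-500)<60)]
print('base',cv2.minAreaRect(q[:,:2].astype(np.float32)))
E
```

```text
[ 501.48569899 -145.1089701   225.7587947 ] [ 1.79896384e+02 -4.45599036e-04  9.47853209e+01] 8.25 19.175909396026114 [-0.00718677  0.40796804 -0.03431157] [-0.05  0.11 -0.12  0.2  -0.27 -0.1   0.03]
(array([ 0.54, -0.37, 13.76]), array([ 0.1 , -0.  ,  0.02]))
L ((494.87017822265625, -70.11751556396484), (34.281341552734375, 11.701210021972656), 4.723307132720947)
base ((497.98602294921875, -121.20028686523438), (238.05319213867188, 91.8814926147461), 85.07213592529297)
```

View pics/w6.png

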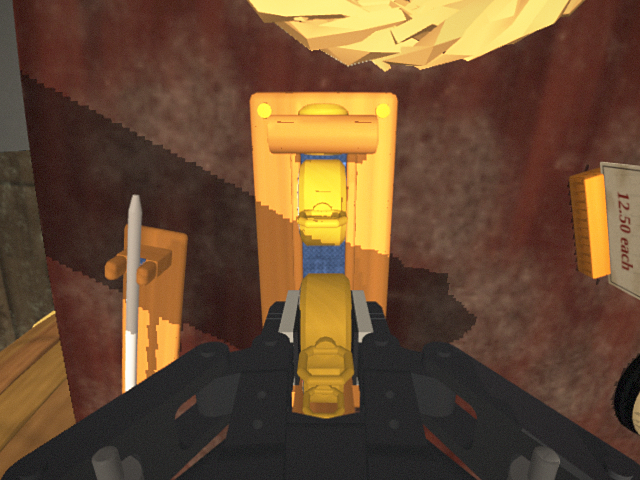

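apply_moves(
  targets=[
    {"dx":0.4,"dy":-0.4,"dz":12,"rx":0,"ry":0,"rz":0,"hand":1},
    {"dx":0.4,"dy":-0.4,"dz":18,"rx":0,"ry":0,"rz":0,"hand":1},
    {"dx":0.4,"dy":-0.4,"dz":22,"rx":0,"ry":0,"rz":0,"hand":1},
    {"dx":0.4,"dy":-0.4,"dz":25,"rx":0,"ry":0,"rz":0,"hand":1},
    {"dx":0.4,"dy":-0.4,"dz":26.5,"rx":0,"ry":0,"rz":0,"hand":1},
    {"dx":0.4,"dy":-0.4,"dz":27,"rx":0,"ry":0,"rz":0,"hand":1},
    {"dx":0.4,"dy":-0.4,"dz":27,"rx":0,"ry":0,"rz":0,"hand":1},
  ],
)

```text
t: 8.95
tcp_pos: [500.7, -144.7, 197.8]
eef_rot: [180.0, 0.0, 94.8]
force: [0.2, 0.2, -1.2]
opening: 19.1
```

apply_moves(
  targets=[
    {"dx":0,"dy":0,"dz":1,"rx":0,"ry":0,"rz":0,"hand":1},
    {"dx":0,"dy":0,"dz":1.5,"rx":0,"ry":0,"rz":0,"hand":1},
    {"dx":0,"dy":0,"dz":1.5,"rx":0,"ry":0,"rz":0,"hand":1},
  ],
)

```text
t: 9.25
tcp_pos: [500.9, -144.7, 196.9]
eef_rot: [180.0, -0.0, 94.8]
force: [-3.4, 1.1, 9.3]
opening: 19.1
```

```bash
python3 - <<'E'
from h import *
p=bot.capture('wrist'); save(p,'w7.png'); t,M,o=tcp(); print(t,o['eef_rot'],o['t'],o['opening'],o['force'],o['wrist_torque'])
E
```

```text
[ 500.83474252 -144.71546251  196.88372078] [ 1.79965323e+02 -2.24572403e-02  9.47835218e+01] 9.3 19.139652082497552 [-3.31907384  0.94327478  8.11607579] [0.11116124 0.59800966 0.02117915]
```

View pics/w7.png

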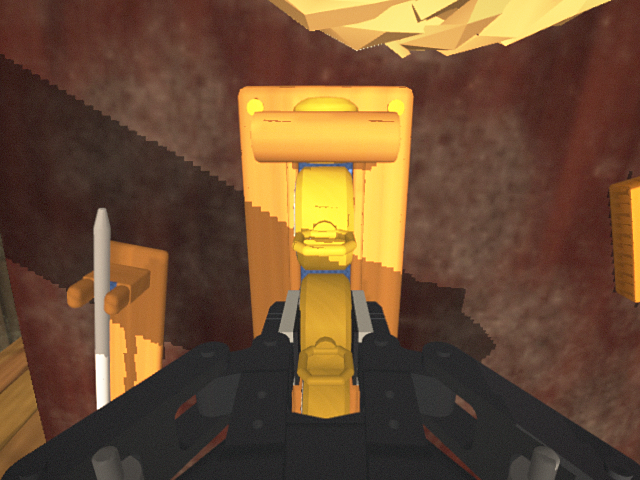

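Contact came at the expected height (196.9), so the compass is seated in line with its neighbour. I release gently and rise.

apply_moves(
  targets=[
    {"dx":0,"dy":0,"dz":-0.5,"rx":0,"ry":0,"rz":0,"hand":0.74},
    {"dx":0,"dy":0,"dz":-0.5,"rx":0,"ry":0,"rz":0,"hand":0.7},
    {"dx":0,"dy":0,"dz":-0.5,"rx":0,"ry":0,"rz":0,"hand":0.6},
    {"dx":0,"dy":0,"dz":-0.5,"rx":0,"ry":0,"rz":0,"hand":0.5},
    {"dx":0,"dy":0,"dz":-0.5,"rx":0,"ry":0,"rz":0,"hand":0.5},
    {"dx":0,"dy":0,"dz":-30,"rx":0,"ry":0,"rz":0,"hand":0.4},
    {"dx":0,"dy":0,"dz":-80,"rx":0,"ry":0,"rz":0,"hand":0.3},
    {"dx":-40,"dy":0,"dz":-125,"rx":0,"ry":0,"rz":0,"hand":0.2},
    {"dx":-60,"dy":0,"dz":-140,"rx":0,"ry":0,"rz":0,"hand":0},
  ],
)

```text
t: 10.2
tcp_pos: [506.1, -205.3, 339.4]
eef_rot: [179.8, 0.0, 94.9]
force: [0.4, -0.8, -0.4]
opening: 80.7
```

```bash
python3 - <<'E'
from h import *
p=bot.capture('wrist'); save(p,'w8.png'); t,M,o=tcp(); print(t,o['eef_rot'],o['t'],o['opening'],o['force'],o['qvel'].round(1))
np.savez('w8.npz',**p)
E
```

```text
[ 506.06926866 -210.28710601  342.26279138] [179.58577629   0.2039723   94.59754055] 10.25 85.4336301689337 [-0.25997738 -3.58172865  3.55981404] [-0.5  0.4 -0.5  3.9 -0.2 -5.3 -4.6]
```

View pics/w8.png

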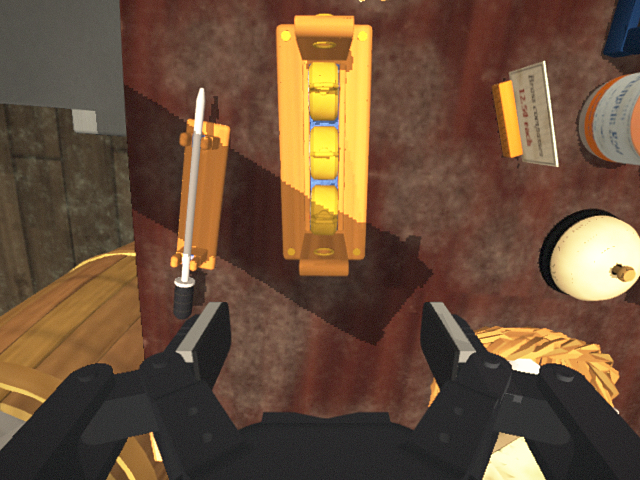

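All three compasses stand in a row (u≈323, v≈90/150/210). Next the bar fit.

```bash
python3 - <<'E'
from h import *
for f in ['w5.npz','w8.npz']:
    p=dict(np.load(f)); C=cloud(p)
    B=C[80:335,165:225].reshape(-1,3)
    xs=[];ys=[]
    for lo in range(-232,-110,4):
        if -165<lo<-145: continue
        k=B[(B[:,1]>lo)&(B[:,1]<lo+4)&(B[:,2]>25)&(B[:,2]<34)&(B[:,0]>385)&(B[:,0]<412)]
        if len(k)>10: xs.append((k[:,0].min()+k[:,0].max())/2); ys.append(lo+2)
    c=np.polyfit(ys,xs,1); res=np.array(xs)-np.polyval(c,ys)
    good=abs(res)<1.0; c=np.polyfit(np.array(ys)[good],np.array(xs)[good],1)
    print(f,'yaw',-np.degrees(np.arctan(c[0])),'x at -270',np.polyval(c,-270),'at -200',np.polyval(c,-200),res.round(1))
    k=B[(B[:,2]>34.5)&(B[:,1]<-240)&(B[:,2]<45)]
    # handle/collar: along-axis extent & halves
    ax=np.array([c[0],1])/np.hypot(c[0],1); H=B[(B[:,2]>24)&(B[:,2]<45)&(B[:,0]<415)&(B[:,0]>375)]
    s=H[:,:2]@ax; n=H[:,:2]@np.array([ax[1],-ax[0]])
    for a in np.arange(s.min(),s.min()+62,2):
        m=(s>=a)&(s<a+2)
        if m.sum(): print(round(a,1),m.sum(),n[m].min().round(1),n[m].max().round(1),H[m,2].max().round(1))
    print('tip s',s.max())
E
```

```text
w5.npz yaw -6.23617361853711 x at -270 389.1419856622669 at -200 396.79113821338575 [-0.1 -0.1 -0.2 -0.5 -0.  -0.1 -0.2 -0.2 -0.1  0.5  0.4  0.2  0.2  0.7
  0.6  0.2  0.1 -1.5  0.2  0.1  0.1 -0.1  0.2  0.  -0.  -0.4]
-254.0 12 413.2 421.0 34.7
-252.0 16 409.9 422.9 36.0
-250.0 34 408.7 423.3 37.0
-248.0 37 409.1 423.9 38.5
-246.0 39 408.9 424.0 37.1
-244.0 45 407.7 424.1 37.3
-242.0 36 410.1 423.6 37.6
-240.0 41 410.0 423.8 37.5
-238.0 36 410.0 423.7 37.3
-236.0 42 408.8 423.7 38.1
-234.0 43 409.3 423.7 37.1
-232.0 37 409.8 423.7 37.3
-230.0 37 409.5 423.6 37.7
-228.0 47 409.4 424.4 37.4
-226.0 44 407.8 423.8 37.5
-224.0 46 409.7 423.4 37.4
-222.0 24 410.8 422.6 37.0
-220.0 38 409.3 424.0 38.5
-218.0 114 407.4 423.9 38.2
-216.0 14 413.9 418.9 32.9
-214.0 16 414.1 419.2 32.4
-212.0 14 413.8 418.8 32.2
-210.0 16 413.6 418.6 33.1
-208.0 17 413.3 418.9 31.8
-206.0 16 413.8 419.3 32.7
-204.0 37 405.3 426.1 36.8
-202.0 58 405.5 426.4 38.3
-200.0 70 405.6 426.5 37.9
-198.0 69 405.3 426.7 38.2
-196.0 122 405.1 426.3 38.0
-194.0 43 406.2 424.9 36.3
tip s -60.40379566346259
w8.npz yaw -6.19680
[... 361 characters left out ...]
242.2 34 408.1 423.1 37.7
-240.2 38 408.3 423.0 37.4
-238.2 39 408.1 423.6 37.3
-236.2 38 408.2 423.5 37.1
-234.2 38 408.7 423.4 37.4
-232.2 43 408.5 423.3 37.6
-230.2 33 408.5 423.6 37.7
-228.2 47 408.6 423.8 38.0
-226.2 45 408.3 423.6 37.9
-224.2 46 408.5 423.2 36.2
-222.2 20 407.6 421.7 36.3
-220.2 48 407.9 424.4 37.7
-218.2 103 407.4 423.9 37.4
-216.2 15 413.3 418.6 32.1
-214.2 17 413.6 418.6 31.8
-212.2 13 413.4 418.2 32.1
-210.2 17 413.3 418.5 32.1
-208.2 17 413.0 418.7 32.9
-206.2 16 412.9 418.6 32.1
-204.2 45 405.7 426.4 37.1
-202.2 59 405.1 427.0 38.2
-200.2 67 405.7 426.9 37.6
-198.2 74 405.6 427.1 37.8
-196.2 132 404.8 427.2 37.9
-194.2 38 406.4 426.8 36.7
tip s -60.87543388574469
```

```bash
python3 - <<'E'
from h import *
for n in ['side','scene']:
    p=bot.capture(n); C=cloud(p).reshape(-1,3)
    for z in (100,200,300):
        m=(C[:,2]>z)&(C[:,2]<900)&(C[:,0]>150)&(C[:,0]<750)&(C[:,1]<-180)&(C[:,1]>-700)
        q=C[m]
        H,_,_=np.histogram2d(q[:,0],q[:,1],bins=[np.arange(150,751,50),np.arange(-700,-179,40)])
        print(n,z); print(H.astype(int))
print(delta([388.3,-278.9,270],[180,0,83.8]), bot.get_obs()['t'])
E
```

```text
side 100
[[ 28  78  24  47 231 310   0   0   0   0   0   0   0]
 [ 12   0  28  93 479 210   0   0   0   0   0   0   0]
 [180  43  72 201 246   5   0   0   0   0   0   0   0]
 [  0   0   0   0   0   0   0   0   0   0   0   0   0]
 [  0   0   0   0   0   0   0   0   0   0   0   0   0]
 [  0   0   0   0   0   0   0   0   0   0   0   6 141]
 [  0   0   0   0   0   0   0   0   0   0   0  27 838]
 [  0   0   0   0   0   0   0   0   0   0   0   4 679]
 [  0   0   0   0   0   0   0   0   0   0   0   0 403]
 [  0  48   0   0   0   0   0   6  75  24   0   0   0]
 [  9 390 161   0   0   0  51  45  80 203  60   0   0]
 [  0  79 337   0   0   0  35  14  20 118  98  15   0]]
side 200
[[  8   0   0   0 115 208   0   0   0   0   0   0   0]
 [ 12   0   0   0 185 203   0   0   0   0   0   0   0]
 [ 24   0   3 127 243   5   0   0   0   0   0   0   0]
 [  0   0   0   0   0   0   0   0   0   0   0   0   0]
 [  0   0   0   0   0   0   0   0   0   0   0   0   0]
 [  0   0   0   0   0   0   0   0   0   0   0   6 141]
 [  0   0   0   0   0   0   0   0   0   0   0  27 814]
 [  0   0   0   0   0   0   0   0   
[... 2763 characters left out ...]
  0    0    0]
 [   0    0    0    0    0    0    0    0    0    0    0    0    0]
 [   0    0    0    0    0    0    0    0    0    0    0    0 1163]
 [   0    0    0    0    0    0    0    0    0    0    0  800 1701]
 [   0    0    0    0    0    0    0    0    0    0   42 4520  860]
 [   0    0    0    0    0    0    0    0    0    0  718 1379   49]
 [   0    0    0    0    0    0    0    0    0    0    0    0    1]
 [   0    0    0    0    0    0    0    0    0    0    0    0    0]
 [   0    0    0    0    0    0    0    0    0    0    0    0    0]
 [   0    0    0    0    0    0    0    0    0    0    0    0    0]]
(array([ -62.84, -123.02,   67.44]), array([ 0.17,  0.05, 10.81])) 10.35
```

apply_moves(
  targets=[
    {"dx":-40,"dy":-40,"dz":0,"rx":0,"ry":0,"rz":10.8,"hand":0},
    {"dx":-63,"dy":-80,"dz":40,"rx":0,"ry":0,"rz":10.8,"hand":0},
    {"dx":-63,"dy":-123,"dz":70,"rx":0,"ry":0,"rz":10.8,"hand":0.2},
    {"dx":-63,"dy":-123,"dz":95,"rx":0,"ry":0,"rz":10.8,"hand":0.3},
    {"dx":-63,"dy":-123,"dz":95,"rx":0,"ry":0,"rz":10.8,"hand":0.3},
    {"dx":-63,"dy":-123,"dz":95,"rx":0,"ry":0,"rz":10.8,"hand":0.3},
    {"dx":-63,"dy":-123,"dz":95,"rx":0,"ry":0,"rz":10.8,"hand":0.3},
    {"dx":-63,"dy":-123,"dz":95,"rx":0,"ry":0,"rz":10.8,"hand":0.3},
  ],
)

```text
t: 11.15
tcp_pos: [389.8, -277.2, 242.4]
eef_rot: [179.9, 0.0, 84.1]
force: [0.6, 1.0, -0.3]
opening: 59.5
```

```bash
python3 - <<'E'
from h import *
p=bot.capture('wrist'); save(p,'w9.png'); t,M,o=tcp(); print(t,o['eef_rot'],o['t'],o['opening'],o['force'],o['qvel'].round(1))
np.savez('w9.npz',**p)
print(delta([388.3,-278.9,183],[180,0,83.8]))
C=cloud(p); S=C[240:,200:450].reshape(-1,3)
H=S[(S[:,2]>24)&(S[:,2]<42)&(abs(S[:,0]-390)<15)&(S[:,1]<-215)]
ax=np.array([.108,.9942]); s=H[:,:2]@ax; n=H[:,:2]@np.array([.9942,-.108])
for a in np.arange(-258,-205,3):
    m=(s>=a)&(s<a+3)
    if m.sum()>3: print(a,m.sum(),n[m].min().round(1),n[m].max().round(1),H[m,2].max().round(1))
E
```

```text
[ 389.57181689 -277.28018893  242.20245586] [1.79907818e+02 3.99093643e-02 8.40730848e+01] 11.2 59.72315566376596 [ 0.16078908 -0.10303573 -0.41037556] [ 0.1 -0.   0.1  0.5 -0.  -0.1  0.2]
(array([-1.7 , -1.19, 59.2 ]), array([0.09, 0.04, 0.27]))
-255 29 410.5 420.7 35.1
-252 77 408.2 423.0 37.3
-249 137 408.2 423.6 37.8
-246 138 407.6 423.5 37.8
-243 142 407.6 423.5 37.9
-240 146 407.6 423.5 37.3
-237 145 407.6 423.4 37.9
-234 140 407.7 423.4 37.3
-231 144 407.7 423.9 37.4
-228 160 407.8 423.9 37.6
-225 168 408.4 423.3 37.3
-222 105 407.3 423.7 38.0
-219 257 407.3 423.8 38.2
-216 57 412.8 418.3 32.2
-213 6 414.0 416.6 32.4
```

View pics/w9.png

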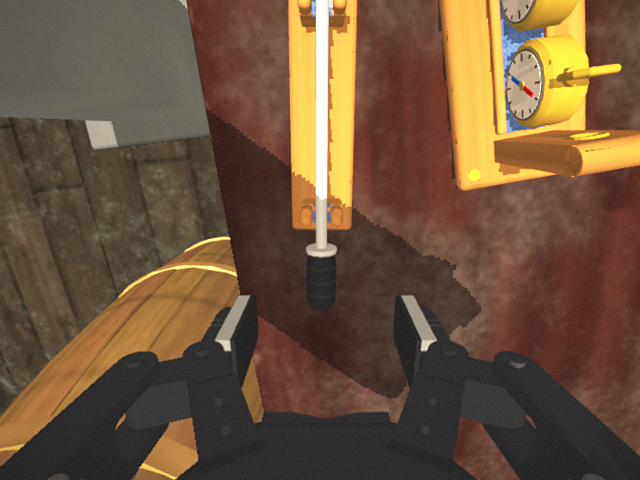

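The handle sits at (321,280) between the open pads and the bar runs straight up the image. Going down to grasp.

apply_moves(
  targets=[
    {"dx":-1.7,"dy":-1.6,"dz":30,"rx":0,"ry":0,"rz":0.3,"hand":0.4},
    {"dx":-1.7,"dy":-1.6,"dz":50,"rx":0,"ry":0,"rz":0.3,"hand":0.5},
    {"dx":-1.7,"dy":-1.6,"dz":58,"rx":0,"ry":0,"rz":0.3,"hand":0.5},
    {"dx":-1.7,"dy":-1.6,"dz":58.5,"rx":0,"ry":0,"rz":0.3,"hand":0.6},
    {"dx":-1.7,"dy":-1.6,"dz":58.5,"rx":0,"ry":0,"rz":0.3,"hand":0.75},
    {"dx":-1.7,"dy":-1.6,"dz":58.5,"rx":0,"ry":0,"rz":0.3,"hand":0.9},
    {"dx":-1.7,"dy":-1.6,"dz":58.5,"rx":0,"ry":0,"rz":0.3,"hand":1},
    {"dx":-1.7,"dy":-1.6,"dz":58.5,"rx":0,"ry":0,"rz":0.3,"hand":1},
    {"dx":-1.7,"dy":-1.6,"dz":58.5,"rx":0,"ry":0,"rz":0.3,"hand":1},
  ],
  squeeze=70,
)

```text
t: 12.1
tcp_pos: [387.0, -279.2, 183.3]
eef_rot: [179.9, 0.0, 83.7]
force: [0.5, -0.8, 4.2]
opening: 13.6
```

```bash
python3 - <<'E'
from h import *
p=bot.capture('wrist'); save(p,'w10.png'); t,M,o=tcp(); print(t,o['eef_rot'],o['t'],o['opening'],o['force'],o['wrist_torque'])
np.savez('w10.npz',**p)
E
```

```text
[ 387.00464869 -279.21574778  183.28188426] [1.79914718e+02 2.62508479e-02 8.36868287e+01] 12.15 13.998638495695344 [ 1.38563947 -1.40676213  4.02479505] [-0.10798243 -0.27304151  0.01783789]
```

View pics/w10.png

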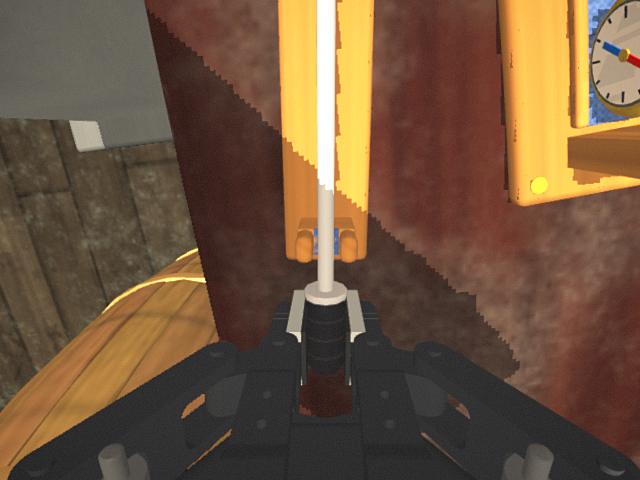

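Handle gripped, collar at (326,292). Before moving to the insertion start I check clearance to the right-hand basket.

```bash
python3 - <<'E'
from h import *
for n in ['side','scene']:
    p=bot.capture(n); C=cloud(p).reshape(-1,3)
    m=(C[:,2]>10)&(C[:,2]<300)&(C[:,0]>540)&(C[:,0]<680)&(C[:,1]<-200)&(C[:,1]>-500); q=C[m]
    print(n)
    for y in range(-500,-200,25):
        k=q[(q[:,1]>=y)&(q[:,1]<y+25)]
        print(y,[ (z,int(np.percentile(k[k[:,2]>z][:,0],2))) for z in (15,40,60,80,110,150) if (k[:,2]>z).sum()>5])
E
```

```text
side
-500 []
-475 [(15, 640)]
-450 [(15, 631), (40, 630)]
-425 [(15, 627), (40, 627), (60, 644), (80, 644), (110, 651), (150, 658)]
-400 [(15, 627), (40, 627), (60, 636), (80, 636), (110, 636)]
-375 [(15, 627), (40, 627), (60, 630), (80, 630), (110, 630), (150, 640)]
-350 [(15, 629), (40, 628), (60, 638), (80, 638), (110, 635)]
-325 [(15, 632), (40, 632), (60, 646), (80, 645), (110, 644)]
-300 [(15, 643), (40, 642), (60, 668), (80, 668), (110, 668)]
-275 []
-250 []
-225 []
scene
-500 [(15, 653), (40, 653)]
-475 [(15, 637), (40, 637), (60, 670), (80, 670), (110, 670)]
-450 [(15, 632), (40, 632), (60, 647), (80, 647), (110, 646), (150, 665)]
-425 [(15, 630), (40, 630), (60, 639), (80, 639), (110, 640), (150, 658)]
-400 [(15, 629), (40, 629), (60, 635), (80, 635), (110, 635), (150, 651)]
-375 [(15, 628), (40, 628), (60, 630), (80, 630), (110, 630), (150, 640)]
-350 [(15, 628), (40, 628), (60, 636), (80, 636), (110, 636)]
-325 [(15, 633), (40, 633), (60, 648), (80, 648), (110, 648)]
-300 [(15, 655), (40, 655)]
-275 []
-250 []
-225 []
```

```bash
python3 - <<'E'
from h import *
print(delta([524.4,-424.7,283.3],[180,0,94.77]),bot.get_obs()['t'])
E
```

```text
(array([-129.54,  152.72,  -99.87]), array([  0.07,   0.03, -11.09])) 12.25
```

apply_moves(
  targets=[
    {"dx":0,"dy":0,"dz":-15,"rx":0,"ry":0,"rz":0,"hand":1},
    {"dx":0,"dy":0,"dz":-50,"rx":0,"ry":0,"rz":0,"hand":1},
    {"dx":0,"dy":0,"dz":-90,"rx":0,"ry":0,"rz":0,"hand":1},
    {"dx":-30,"dy":20,"dz":-100,"rx":0,"ry":0,"rz":-3,"hand":1},
    {"dx":-60,"dy":55,"dz":-100,"rx":0,"ry":0,"rz":-6,"hand":1},
    {"dx":-90,"dy":92,"dz":-100,"rx":0,"ry":0,"rz":-9,"hand":1},
    {"dx":-115,"dy":125,"dz":-100,"rx":0,"ry":0,"rz":-11.1,"hand":1},
    {"dx":-129.5,"dy":148,"dz":-100,"rx":0,"ry":0,"rz":-11.1,"hand":1},
    {"dx":-129.5,"dy":152.7,"dz":-100,"rx":0,"ry":0,"rz":-11.1,"hand":1},
    {"dx":-129.5,"dy":152.7,"dz":-100,"rx":0,"ry":0,"rz":-11.1,"hand":1},
  ],
)

```text
t: 13.25
tcp_pos: [524.1, -424.3, 281.5]
eef_rot: [-179.9, -0.1, 94.8]
force: [-0.0, 0.6, -1.2]
opening: 13.8
```

apply_moves(
  targets=[
    {"dx":0,"dy":0,"dz":0,"rx":0,"ry":0,"rz":0,"hand":1},
    {"dx":0,"dy":0,"dz":0,"rx":0,"ry":0,"rz":0,"hand":1},
  ],
)

```text
t: 13.45
tcp_pos: [523.4, -423.8, 282.8]
eef_rot: [-180.0, -0.0, 94.8]
force: [-0.1, 0.2, -0.3]
opening: 13.7
```

```bash
python3 - <<'E'
from h import *
p=bot.capture('wrist'); save(p,'w11.png'); t,M,o=tcp(); print(t,o['eef_rot'],o['t'],o['opening'],o['force'],o['qvel'].round(1))
np.savez('w11.npz',**p)
print(delta([524.4,-424.7,217.8],[180,0,94.77]))
for q in ['bar_tip','hole_right','bar','compass_right_eye']:
    for c,u,v in lm(q,p): print(q,round(c,2),round(u),round(v),pts(p,u,v)[0].round(1))
E
```

```text
[ 523.55678428 -423.82873913  282.96567683] [ 1.79982475e+02 -3.65253666e-02  9.47893189e+01] 13.5 14.274423168745642 [ 0.70036279  0.17660692 -0.24713611] [ 0.1 -0.  -0.1 -0.4 -0.1 -0.  -0. ]
(array([-0.98,  0.75, 65.17]), array([ 0.02, -0.04,  0.02]))
bar 0.87 323 286 [ 521.  -403.4  130.5]
```

View pics/w11.png

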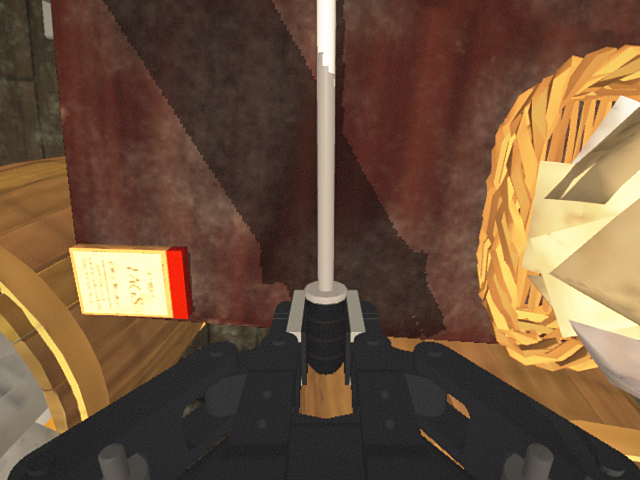

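```bash
python3 - <<'E'
from h import *
p=dict(np.load('w11.npz')); C=cloud(p); t=np.array([523.56,-423.83,282.97]); M=R.from_euler('xyz',[180,0,94.79],degrees=True).as_matrix()
L=((C-t)@M)
rows=[]
for v in range(2,280,6):
    u=np.arange(305,345); z=L[v,u]; m=(z[:,2]>140)&(z[:,2]<175)
    if m.sum()>4: rows.append([z[m,0].mean(),(z[m,1].min()+z[m,1].max())/2,z[m,2].min(),np.median(z[m,2]),m.sum()])
rows=np.array(rows); print(rows[::5].round(2))
s=(rows[:,4]<30)&(rows[:,0]>20)
print('y',np.polyfit(rows[s,0],rows[s,1],1),'zmin',np.polyfit(rows[s,0],rows[s,2],1),'zmed',np.polyfit(rows[s,0],rows[s,3],1))
# image-edge based: shaft centre u by brightness contrast
k=C[296,310:342]; 
z=L[280:300,305:347].reshape(-1,3); z=z[(z[:,2]>135)&(z[:,2]<165)]; print('collar x',z[:,0].min(),z[:,0].max(),z[:,2].min())
E
```

```text
[[1.1487e+02 2.7000e-01 1.5162e+02 1.5304e+02 1.9000e+01]
 [1.0657e+02 2.7000e-01 1.5182e+02 1.5375e+02 1.9000e+01]
 [9.7740e+01 2.7000e-01 1.5188e+02 1.5313e+02 1.9000e+01]
 [8.8720e+01 1.0000e-01 1.5168e+02 1.5302e+02 1.8000e+01]
 [7.9400e+01 7.0000e-02 1.5214e+02 1.5359e+02 1.8000e+01]
 [6.9640e+01 9.0000e-02 1.5177e+02 1.5372e+02 1.8000e+01]
 [5.9490e+01 2.4000e-01 1.5108e+02 1.5330e+02 1.7000e+01]
 [4.8820e+01 5.0000e-02 1.5228e+02 1.5321e+02 1.6000e+01]
 [3.7680e+01 6.0000e-02 1.5217e+02 1.5297e+02 1.5000e+01]
 [2.5790e+01 6.0000e-02 1.5259e+02 1.5344e+02 1.6000e+01]]
y [ 0.00256553 -0.05776485] zmin [-4.78305511e-03  1.52250584e+02] zmed [1.46969297e-03 1.53183355e+02]
collar x 10.645732370384932 23.09240881137068 146.01034471653216
```

The bar is along tool x (0.15° off, 155 mm deep), as wanted. Descending to hole height.

apply_moves(
  targets=[
    {"dx":-1,"dy":0.6,"dz":40,"rx":0,"ry":0,"rz":0,"hand":1},
    {"dx":-1,"dy":0.6,"dz":60,"rx":0,"ry":0,"rz":0,"hand":1},
    {"dx":-1,"dy":0.6,"dz":65.2,"rx":0,"ry":0,"rz":0,"hand":1},
    {"dx":-1,"dy":0.6,"dz":65.2,"rx":0,"ry":0,"rz":0,"hand":1},
    {"dx":-1,"dy":0.6,"dz":65.2,"rx":0,"ry":0,"rz":0,"hand":1},
  ],
)

```text
t: 14.2
tcp_pos: [525.0, -425.9, 218.9]
eef_rot: [179.9, 0.1, 94.8]
force: [-0.5, -0.7, 0.2]
opening: 13.4
```

```bash
python3 - <<'E'
from h import *
t,M,o=tcp(); print(t,o['eef_rot'],o['t'],o['opening'],o['force'],o['wrist_torque'],o['qvel'].round(1))
print(delta([524.3,-424.7,217.8],[180,0,94.77]))
for n in ['scene','side']:
    p=bot.capture(n)
    c=p['frame'][235:325,280:400] if n=='scene' else p['frame'][190:270,310:400]
    c=cv2.resize(c,None,fx=6,fy=6,interpolation=cv2.INTER_CUBIC); cv2.imwrite(f'pics/{n}_11.png',cv2.cvtColor(c,cv2.COLOR_RGB2BGR))
E
```

```text
[ 524.99050154 -425.87083152  218.9477074 ] [1.79934716e+02 7.24156312e-02 9.47806868e+01] 14.2 13.420121707641368 [-0.52449888 -0.65411473  0.17786093] [-0.08364072  0.03580548  0.02221892] [-0.1 -0.4  0.2 -0.4 -0.1 -0.1  0.1]
(array([ 1.23, -0.59,  1.15]), array([0.07, 0.07, 0.01]))
```

View pics/scene_11.png

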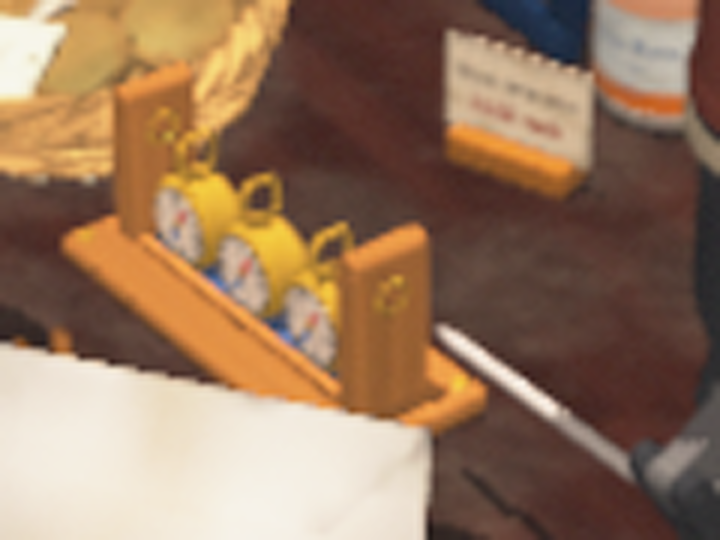

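View pics/side_11.png

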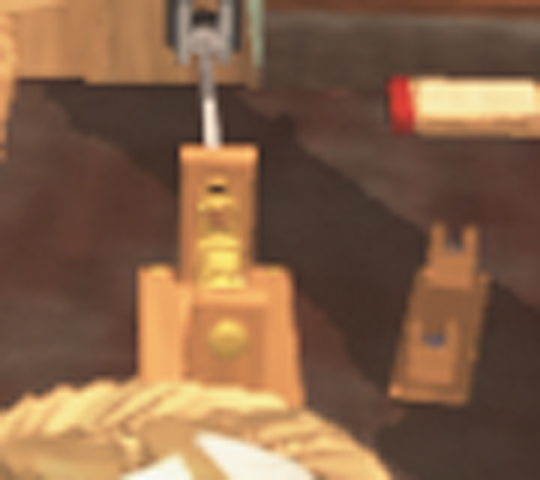

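In the scene view all three dials face front, and the bar's line extends onto the hole (crop hole (392,295), tip (440,328)). The side view agrees. Starting the insertion.

apply_moves(
  targets=[
    {"dx":5,"dy":-0.6,"dz":1.1,"rx":0,"ry":0,"rz":0,"hand":1},
    {"dx":12,"dy":-0.6,"dz":1.1,"rx":0,"ry":0,"rz":0,"hand":1},
    {"dx":18,"dy":-0.6,"dz":1.1,"rx":0,"ry":0,"rz":0,"hand":1},
    {"dx":24,"dy":-0.6,"dz":1.1,"rx":0,"ry":0,"rz":0,"hand":1},
    {"dx":29,"dy":-0.6,"dz":1.1,"rx":0,"ry":0,"rz":0,"hand":1},
    {"dx":34,"dy":-0.6,"dz":1.1,"rx":0,"ry":0,"rz":0,"hand":1},
    {"dx":36,"dy":-0.6,"dz":1.1,"rx":0,"ry":0,"rz":0,"hand":1},
    {"dx":36,"dy":-0.6,"dz":1.1,"rx":0,"ry":0,"rz":0,"hand":1},
  ],
)

```text
t: 15.1
tcp_pos: [521.3, -389.2, 216.5]
eef_rot: [180.0, -0.0, 94.8]
force: [0.6, -0.3, -0.2]
opening: 14.0
```

```bash
python3 - <<'E'
from h import *
t,M,o=tcp(); print(t,o['eef_rot'],o['t'],o['opening'],o['force'],o['wrist_torque'],o['qvel'].round(1))
d=np.array([-.0832,.9965]); print('lateral from axis', (t[:2]-[507.8,-225.4])@[.9965,.0832], 'along',(t[:2]-[507.8,-225.4])@d+175)
for n in ['scene']:
    p=bot.capture(n)
    c=p['frame'][235:325,280:400]
    c=cv2.resize(c,None,fx=6,fy=6,interpolation=cv2.INTER_CUBIC); cv2.imwrite(f'pics/{n}_12.png',cv2.cvtColor(c,cv2.COLOR_RGB2BGR))
E
```

```text
[ 521.28554096 -389.2218628   216.4915557 ] [ 1.79993842e+02 -3.22600319e-03  9.48113423e+01] 15.1 14.019949265205737 [ 0.55868494 -0.33263608 -0.18394551] [-0.02014821 -0.01735354 -0.02740805] [ 0.5  0.3  0.1 -0.4 -0.   0.1  0.1]
lateral from axis -0.1916374194469458 along 10.629516711660187
```

View pics/scene_12.png

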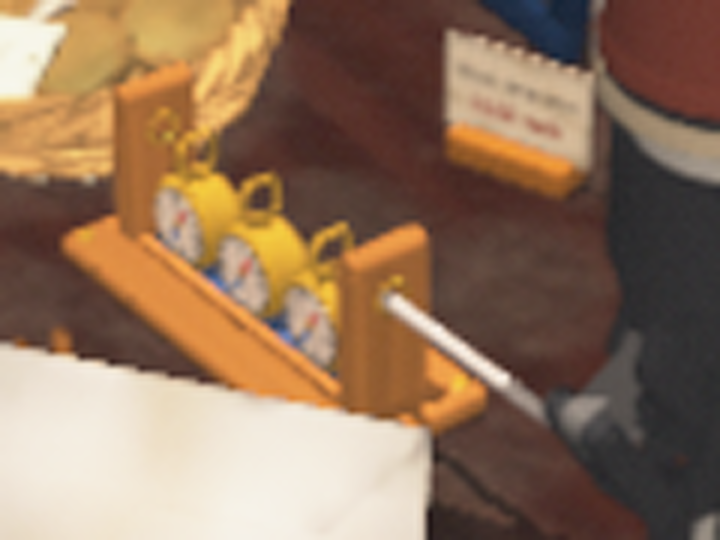

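The tip has entered the hole with no force, so I continue.

apply_moves(
  targets=[
    {"dx":4,"dy":0.2,"dz":-0.8,"rx":0,"ry":0,"rz":0,"hand":1},
    {"dx":10,"dy":0.2,"dz":-0.8,"rx":0,"ry":0,"rz":0,"hand":1},
    {"dx":16,"dy":0.2,"dz":-0.8,"rx":0,"ry":0,"rz":0,"hand":1},
    {"dx":22,"dy":0.2,"dz":-0.8,"rx":0,"ry":0,"rz":0,"hand":1},
    {"dx":28,"dy":0.2,"dz":-0.8,"rx":0,"ry":0,"rz":0,"hand":1},
    {"dx":34,"dy":0.2,"dz":-0.8,"rx":0,"ry":0,"rz":0,"hand":1},
    {"dx":40,"dy":0.2,"dz":-0.8,"rx":0,"ry":0,"rz":0,"hand":1},
    {"dx":44,"dy":0.2,"dz":-0.8,"rx":0,"ry":0,"rz":0,"hand":1},
    {"dx":44,"dy":0.2,"dz":-0.8,"rx":0,"ry":0,"rz":0,"hand":1},
  ],
)

```text
t: 16.05
tcp_pos: [517.8, -345.0, 217.2]
eef_rot: [180.0, -0.0, 94.8]
force: [-0.7, -0.7, -0.4]
opening: 14.0
```

```bash
python3 - <<'E'
from h import *
t,M,o=tcp(); print(t,o['eef_rot'],o['t'],o['opening'],o['force'],o['wrist_torque'],o['qvel'].round(1))
d=np.array([-.0832,.9965]); print('lateral from axis', (t[:2]-[507.8,-225.4])@[.9965,.0832], 'along',(t[:2]-[507.8,-225.4])@d+175)
p=bot.capture('scene')
c=p['frame'][235:325,280:400]
c=cv2.resize(c,None,fx=6,fy=6,interpolation=cv2.INTER_CUBIC); cv2.imwrite('pics/scene_13.png',cv2.cvtColor(c,cv2.COLOR_RGB2BGR))
p=bot.capture('wrist'); save(p,'w13.png')
E
```

```text
[ 517.84737919 -344.97303421  217.19801949] [ 1.79997944e+02 -2.13949624e-02  9.48306168e+01] 16.05 14.002408698498233 [-0.72200095 -0.65503953 -0.35167556] [-0.09175213 -0.02541412 -0.0113811 ] [ 0.6  0.5  0.1 -0.5 -0.1  0.1  0.4]
lateral from axis 0.06373691401460488 along 55.00952946455983
```

View pics/scene_13.png

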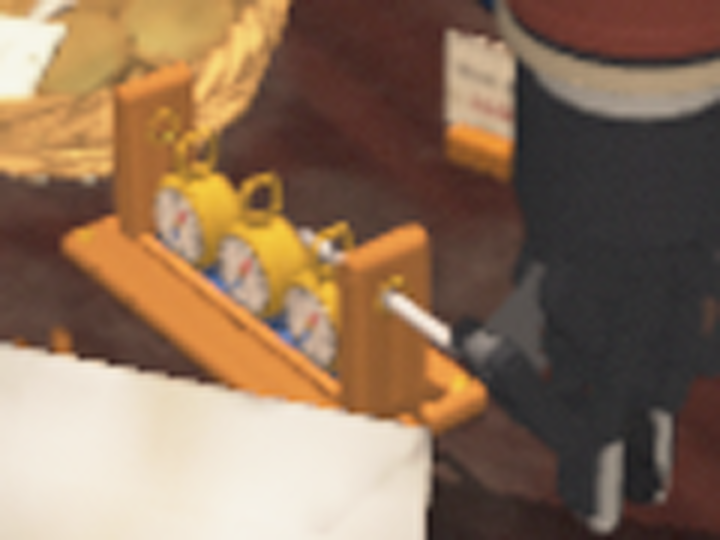

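View pics/w13.png

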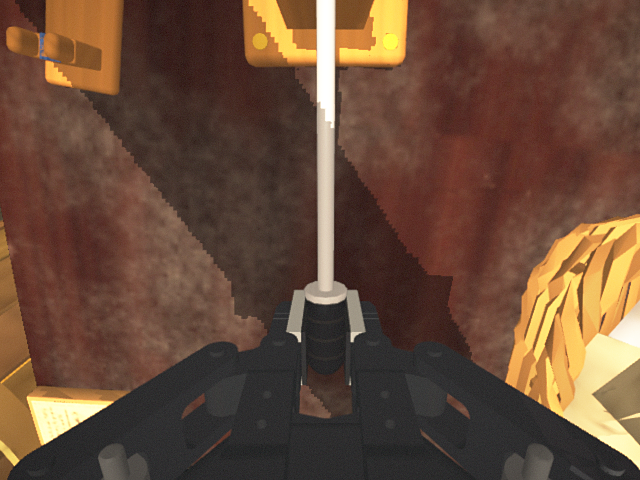

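The bar is through the right loop with no force, centred between the rack bolts (260/390, bar at 326). Continuing.

apply_moves(
  targets=[
    {"dx":5,"dy":0,"dz":-0.4,"rx":0,"ry":0,"rz":0,"hand":1},
    {"dx":11,"dy":0,"dz":-0.4,"rx":0,"ry":0,"rz":0,"hand":1},
    {"dx":17,"dy":0,"dz":-0.4,"rx":0,"ry":0,"rz":0,"hand":1},
    {"dx":23,"dy":0,"dz":-0.4,"rx":0,"ry":0,"rz":0,"hand":1},
    {"dx":29,"dy":0,"dz":-0.4,"rx":0,"ry":0,"rz":0,"hand":1},
    {"dx":35,"dy":0,"dz":-0.4,"rx":0,"ry":0,"rz":0,"hand":1},
    {"dx":41,"dy":0,"dz":-0.4,"rx":0,"ry":0,"rz":0,"hand":1},
    {"dx":47,"dy":0,"dz":-0.4,"rx":0,"ry":0,"rz":0,"hand":1},
    {"dx":50,"dy":0,"dz":-0.4,"rx":0,"ry":0,"rz":0,"hand":1},
    {"dx":50,"dy":0,"dz":-0.4,"rx":0,"ry":0,"rz":0,"hand":1},
  ],
)

```text
t: 17.15
tcp_pos: [513.6, -295.3, 217.6]
eef_rot: [180.0, -0.0, 94.8]
force: [0.2, 0.1, -0.4]
opening: 13.6
```

```bash
python3 - <<'E'
from h import *
t,M,o=tcp(); print(t,o['eef_rot'],o['t'],o['opening'],o['force'],o['wrist_torque'],o['qvel'].round(1))
d=np.array([-.0832,.9965]); print('lateral from axis', (t[:2]-[507.8,-225.4])@[.9965,.0832], 'along',(t[:2]-[507.8,-225.4])@d+175)
p=bot.capture('wrist'); save(p,'w14.png')
E
```

```text
[ 513.62741457 -295.33294719  217.62864952] [ 1.79997440e+02 -1.23926560e-02  9.48269523e+01] 17.15 13.619038266568296 [ 0.22655724  0.09168851 -0.4070103 ] [0.02308897 0.02554793 0.04485105] [ 0.7  0.3  0.2 -0.3 -0.1  0.1  0.4]
lateral from axis -0.011402591651619588 along 104.82697723510891
```

View pics/w14.png

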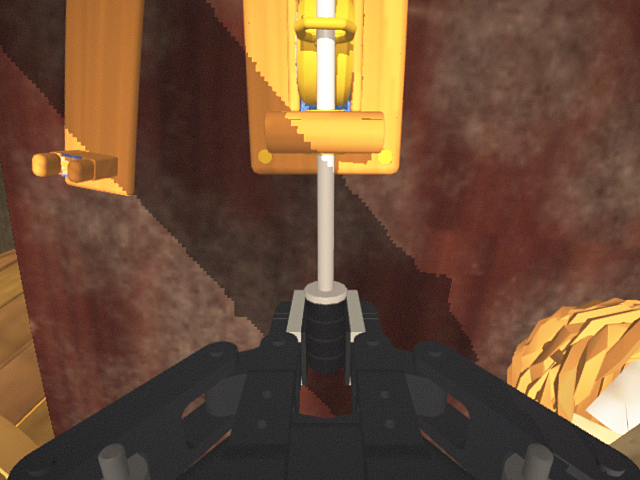

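Still central in the right loop (326 against 325) with no force. 52 mm remain.

apply_moves(
  targets=[
    {"dx":5,"dy":0,"dz":0,"rx":0,"ry":0,"rz":0,"hand":1},
    {"dx":10,"dy":0,"dz":0,"rx":0,"ry":0,"rz":0,"hand":1},
    {"dx":15,"dy":0,"dz":0,"rx":0,"ry":0,"rz":0,"hand":1},
    {"dx":20,"dy":0,"dz":0,"rx":0,"ry":0,"rz":0,"hand":1},
    {"dx":25,"dy":0,"dz":0,"rx":0,"ry":0,"rz":0,"hand":1},
    {"dx":30,"dy":0,"dz":0,"rx":0,"ry":0,"rz":0,"hand":1},
    {"dx":35,"dy":0,"dz":0,"rx":0,"ry":0,"rz":0,"hand":1},
    {"dx":40,"dy":0,"dz":0,"rx":0,"ry":0,"rz":0,"hand":1},
    {"dx":43,"dy":0,"dz":0,"rx":0,"ry":0,"rz":0,"hand":1},
    {"dx":43,"dy":0,"dz":0,"rx":0,"ry":0,"rz":0,"hand":1},
  ],
)

```text
t: 18.2
tcp_pos: [510.0, -252.5, 217.6]
eef_rot: [-180.0, -0.0, 94.8]
force: [0.6, -0.4, -0.9]
opening: 14.1
```

```bash
python3 - <<'E'
from h import *
t,M,o=tcp(); print(t,o['eef_rot'],o['t'],o['opening'],o['force'],o['wrist_torque'],o['qvel'].round(1))
d=np.array([-.0832,.9965]); print('lateral from axis', (t[:2]-[507.8,-225.4])@[.9965,.0832], 'along',(t[:2]-[507.8,-225.4])@d+175)
p=bot.capture('wrist'); save(p,'w15.png')
p=bot.capture('scene')
c=p['frame'][235:325,280:400]
c=cv2.resize(c,None,fx=6,fy=6,interpolation=cv2.INTER_CUBIC); cv2.imwrite('pics/scene_15.png',cv2.cvtColor(c,cv2.COLOR_RGB2BGR))
E
```

```text
[ 510.02082239 -252.48198624  217.59436642] [-1.79999412e+02 -1.25540337e-02  9.48249966e+01] 18.2 14.083926434980357 [ 0.56535392 -0.41076262 -0.85827703] [-0.03892992 -0.01187483  0.03464586] [ 0.7  0.2  0.2 -0.3 -0.   0.1  0.5]
lateral from axis -0.04017173969895893 along 147.82802829084548
```

View pics/w15.png

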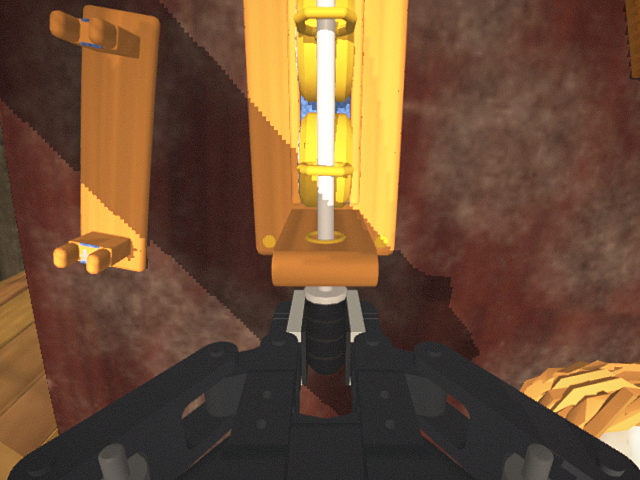

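View pics/scene_15.png

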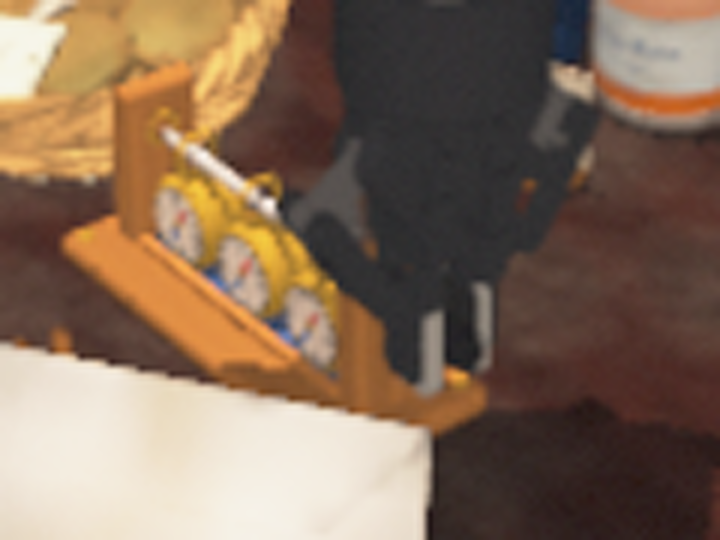

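The bar is through all three loops with its tip at the left hole. Last 9 mm, slowly until the collar touches.

apply_moves(
  targets=[
    {"dx":2,"dy":0,"dz":0,"rx":0,"ry":0,"rz":0,"hand":1},
    {"dx":4,"dy":0,"dz":0,"rx":0,"ry":0,"rz":0,"hand":1},
    {"dx":6,"dy":0,"dz":0,"rx":0,"ry":0,"rz":0,"hand":1},
    {"dx":7.5,"dy":0,"dz":0,"rx":0,"ry":0,"rz":0,"hand":1},
    {"dx":8.5,"dy":0,"dz":0,"rx":0,"ry":0,"rz":0,"hand":1},
    {"dx":9.5,"dy":0,"dz":0,"rx":0,"ry":0,"rz":0,"hand":1},
    {"dx":9.5,"dy":0,"dz":0,"rx":0,"ry":0,"rz":0,"hand":1},
  ],
)

```text
t: 19.0
tcp_pos: [509.1, -243.6, 217.7]
eef_rot: [180.0, 0.0, 94.8]
force: [-0.6, -1.2, -1.6]
opening: 13.8
```

apply_moves(
  targets=[
    {"dx":0.5,"dy":0,"dz":0,"rx":0,"ry":0,"rz":0,"hand":1},
    {"dx":1,"dy":0,"dz":0,"rx":0,"ry":0,"rz":0,"hand":1},
    {"dx":1.5,"dy":0,"dz":0,"rx":0,"ry":0,"rz":0,"hand":1},
    {"dx":1.5,"dy":0,"dz":0,"rx":0,"ry":0,"rz":0,"hand":1},
  ],
)

```text
t: 19.4
tcp_pos: [508.9, -243.2, 217.9]
eef_rot: [180.0, 0.1, 94.7]
force: [1.5, -6.8, -3.5]
opening: 13.6
```

```bash
python3 - <<'E'
from h import *
t,M,o=tcp(); print(t,o['eef_rot'],o['t'],o['opening'],o['force'],o['wrist_torque'],o['qvel'].round(1))
p=bot.capture('wrist'); save(p,'w16.png')
c=cv2.resize(p['frame'][220:400,230:430],None,fx=3.5,fy=3.2,interpolation=cv2.INTER_CUBIC); cv2.imwrite('pics/w16z.png',cv2.cvtColor(c,cv2.COLOR_RGB2BGR))
E
```

```text
[ 508.93910616 -243.24232541  217.86237634] [1.79958990e+02 1.41252225e-01 9.47257265e+01] 19.4 13.628561087290276 [ 1.45523503 -6.77178186 -3.52777649] [-1.44728274 -0.36997903  0.02001798] [ 0.1  0.  -0.   0.  -0.   0.1  0.1]
```

View pics/w16z.png

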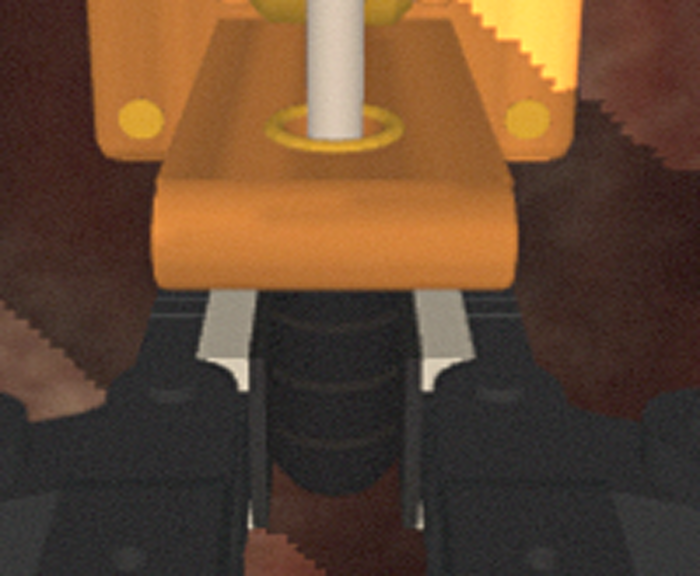

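The collar contact is firm (−6.8 N at the expected position). A little more press, then I open slowly.

apply_moves(
  targets=[
    {"dx":0.7,"dy":0,"dz":1,"rx":0,"ry":0,"rz":0,"hand":1},
    {"dx":0.7,"dy":0,"dz":1.5,"rx":0,"ry":0,"rz":0,"hand":1},
    {"dx":0.7,"dy":0,"dz":1.5,"rx":0,"ry":0,"rz":0,"hand":1},
  ],
)

```text
t: 19.75
tcp_pos: [509.0, -243.1, 216.9]
eef_rot: [179.9, 0.2, 94.7]
force: [0.6, -7.5, 3.1]
opening: 14.0
```

apply_moves(
  targets=[
    {"dx":0,"dy":0,"dz":0,"rx":0,"ry":0,"rz":0,"hand":0.8},
    {"dx":0,"dy":0,"dz":0,"rx":0,"ry":0,"rz":0,"hand":0.75},
    {"dx":0,"dy":0,"dz":0,"rx":0,"ry":0,"rz":0,"hand":0.7},
    {"dx":0,"dy":0,"dz":0,"rx":0,"ry":0,"rz":0,"hand":0.6},
    {"dx":0,"dy":0,"dz":0,"rx":0,"ry":0,"rz":0,"hand":0.5},
    {"dx":0,"dy":0,"dz":0,"rx":0,"ry":0,"rz":0,"hand":0.5},
  ],
)

```text
t: 20.35
tcp_pos: [509.0, -241.3, 216.1]
eef_rot: [-180.0, -0.0, 94.8]
force: [0.2, 0.1, -0.7]
opening: 42.8
```

```bash
python3 - <<'E'
from h import *
t,M,o=tcp(); print(t,o['eef_rot'],o['t'],o['opening'],o['force'])
p=bot.capture('wrist'); save(p,'w17.png')
E
```

```text
[ 508.95488217 -241.27344166  216.10342413] [-1.79993553e+02 -4.98209831e-03  9.47956667e+01] 20.35 42.78562136467681 [ 0.23218382  0.11826998 -0.708286  ]
```

View pics/w17.png

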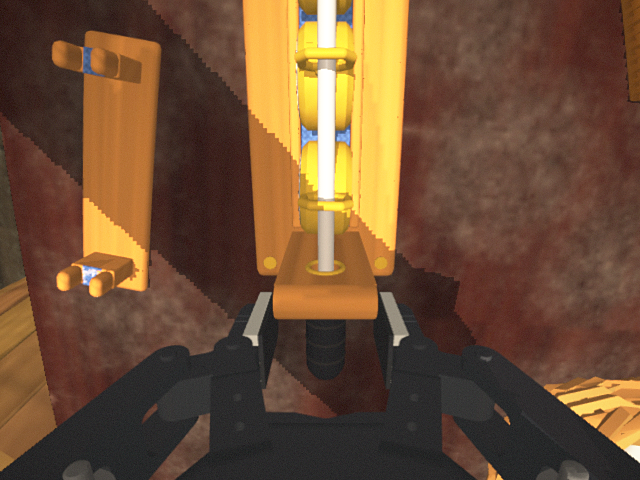

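Released, and the handle is tight against the post. Now I back off, rise and look.

apply_moves(
  targets=[
    {"dx":0,"dy":0,"dz":-20,"rx":0,"ry":0,"rz":0,"hand":0.5},
    {"dx":0,"dy":0,"dz":-60,"rx":0,"ry":0,"rz":0,"hand":0.5},
    {"dx":-30,"dy":0,"dz":-100,"rx":0,"ry":0,"rz":0,"hand":0.5},
    {"dx":-60,"dy":0,"dz":-120,"rx":0,"ry":0,"rz":0,"hand":0},
    {"dx":-75,"dy":0,"dz":-120,"rx":0,"ry":0,"rz":0,"hand":0},
    {"dx":-75,"dy":0,"dz":-120,"rx":0,"ry":0,"rz":0,"hand":0},
    {"dx":-75,"dy":0,"dz":-120,"rx":0,"ry":0,"rz":0,"hand":0},
  ],
)

```text
t: 21.1
tcp_pos: [515.0, -315.9, 335.6]
eef_rot: [-180.0, -0.0, 94.8]
force: [-0.7, 0.4, -0.4]
opening: 85.4
```

```bash
python3 - <<'E'
from h import *
t,M,o=tcp(); print(t,o['t'],o['opening'],o['force'])
p=bot.capture('wrist'); C=cloud(p)
c=p['frame'][0:300,200:450]; c=cv2.resize(c,None,fx=2,fy=2,interpolation=cv2.INTER_CUBIC); cv2.imwrite('pics/w18.png',cv2.cvtColor(c,cv2.COLOR_RGB2BGR))
S=C[0:330,230:430].reshape(-1,3); d=np.array([-.0832,.9965]); s=(S[:,:2]-[507.8,-225.4])@d; n=(S[:,:2]-[507.8,-225.4])@np.array([.9965,.0832])
m=(S[:,2]>60)&(S[:,2]<76)&(abs(n)<11)
for a in range(-44,162,3):
    k=m&(s>=a)&(s<a+3)
    if k.sum()>3: print(a,k.sum(),n[k].min().round(1),n[k].max().round(1),S[k,2].max().round(1),end=' | ')
p=bot.capture('scene')
c=p['frame'][235:325,280:400]
c=cv2.resize(c,None,fx=6,fy=6,interpolation=cv2.INTER_CUBIC); cv2.imwrite('pics/scene_18.png',cv2.cvtColor(c,cv2.COLOR_RGB2BGR))
E
```

```text
[ 515.00911838 -315.85206551  335.614581  ] 21.1 85.43695375335604 [-0.66440788  0.41222966 -0.44036093]
-38 17 -4.7 5.5 67.0 | -35 91 -7.4 7.6 69.7 | -32 100 -7.3 7.5 69.6 | -29 117 -8.0 8.2 69.9 | -26 115 -7.2 7.4 70.3 | -23 95 -8.0 7.4 70.7 | -20 120 -7.9 8.1 70.1 | -17 125 -7.9 8.1 70.4 | -14 125 -7.9 8.1 70.1 | -11 120 -7.8 8.0 70.4 | -8 101 -7.8 8.0 69.3 | -5 118 -7.8 8.6 70.1 | -2 136 -10.8 10.6 75.8 | 13 36 -2.5 2.7 64.8 | 16 43 -2.4 2.7 65.5 | 19 47 -2.4 2.7 64.5 | 22 44 -2.4 2.7 64.5 | 25 45 -2.4 2.7 64.6 | 28 47 -2.4 2.6 65.0 | 31 47 -2.4 3.3 64.8 | 34 196 -9.6 9.5 74.4 | 37 74 -9.0 9.3 74.8 | 40 44 -2.4 3.3 64.5 | 43 53 -2.3 3.3 65.6 | 46 55 -2.3 3.2 65.2 | 49 48 -2.3 3.2 64.2 | 52 60 -2.3 3.2 65.2 | 55 49 -2.3 3.2 65.1 | 58 55 -2.3 3.2 65.4 | 61 43 -2.3 3.2 64.7 |
```

View pics/w18.png

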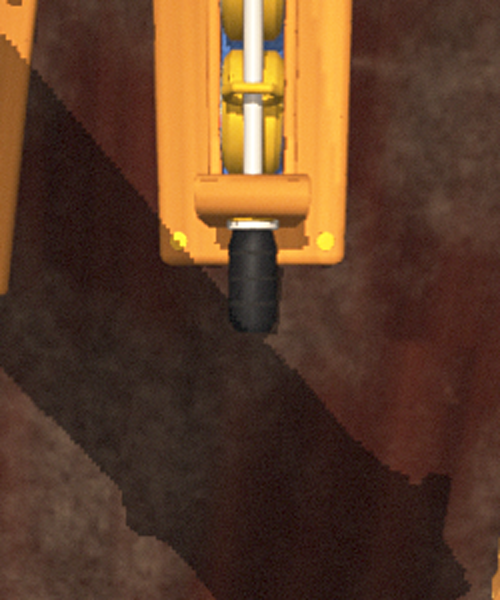

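View pics/scene_18.png

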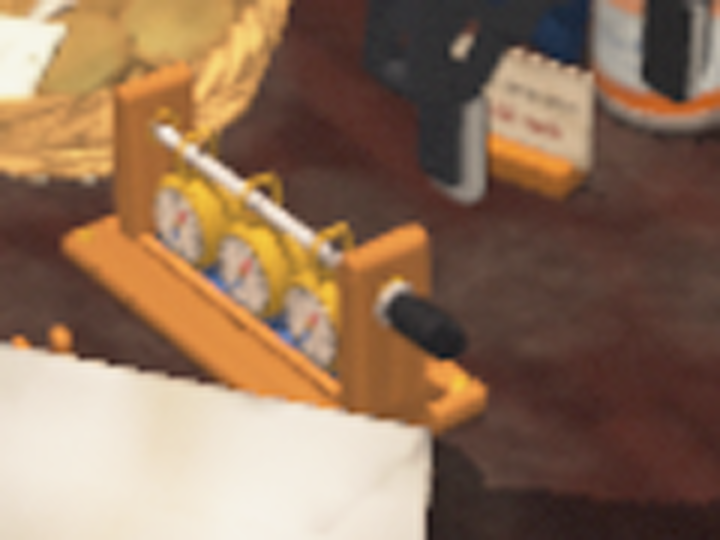

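```bash
python3 - <<'E'
from h import *
p=bot.capture('wrist'); C=cloud(p)
S=C[0:330,230:430].reshape(-1,3); d=np.array([-.0832,.9965]); s=(S[:,:2]-[507.8,-225.4])@d; n=(S[:,:2]-[507.8,-225.4])@np.array([.9965,.0832])
top=(S[:,2]>78)&(S[:,2]<88)&(abs(n)<16); print('post top s',np.percentile(s[top],[1,50,99]))
h=(S[:,2]>56)&(S[:,2]<76)&(abs(n)<9)&(s<-1); print('handle s min',np.percentile(s[h],[0,1,3]))
c=cv2.resize(p['frame'][80:180,290:360],None,fx=8,fy=6,interpolation=cv2.INTER_CUBIC); cv2.imwrite('pics/w19.png',cv2.cvtColor(c,cv2.COLOR_RGB2BGR))
q=bot.capture('side'); c=cv2.resize(q['frame'][190:390,280:430],None,fx=3.5,fy=3,interpolation=cv2.INTER_CUBIC); cv2.imwrite('pics/side19.png',cv2.cvtColor(c,cv2.COLOR_RGB2BGR))
E
```

```text
post top s [ 0.08130812  5.34066382 11.34777187]
handle s min [-35.8860351  -35.16935575 -34.34691149]
```

View pics/w19.png

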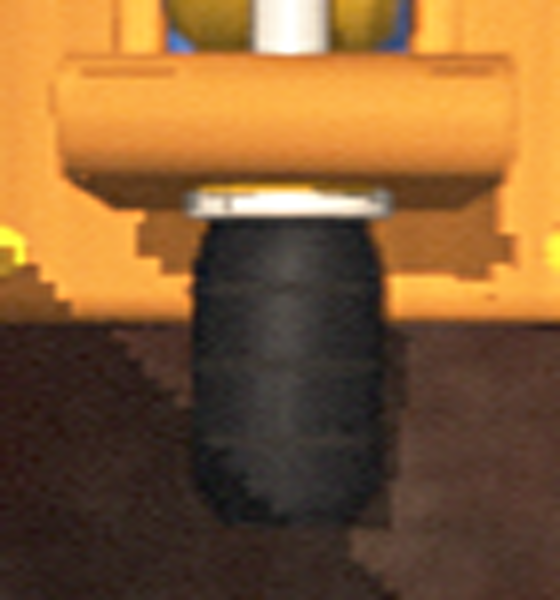

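View pics/side19.png

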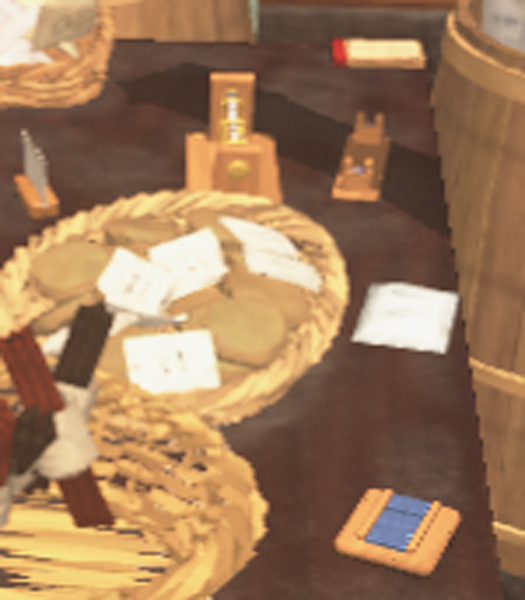

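The collar is flush with the right post (post face at +0.1 mm, handle end at −35.9 mm, 36 mm expected). Handing in.

```bash
python3 -c "
from cell import bot
print(bot.hand_in(), bot.get_obs()['t'])"
```

```text
the job is handed in; nothing more can be done
the job is handed in; nothing more can be done
```

The compass is back in the middle seat and the row is locked. I handed the job in about 21 s into the 53 s limit, with the arm clear of everything.

- **Compass:** I gripped it by its two faces, carried it from the stand and lowered it until it touched the seat at the expected height. The scene view showed all three dials facing front in a straight row.
- **Bar:** I lifted it from its rest by the handle and slid it through the right post and the three loops into the left post. It met no noticeable resistance until the collar touched, at about 7 N.
- **Last checks:** The post face measured at +0.1 mm and the handle end at −35.9 mm, against 36 mm expected, so the collar is home. The tip inside the left post was not seen directly. The other goods in view looked undisturbed.

No check failed. The gripper read about 14 mm on the 16 mm handle, but the bar stayed straight and firmly held. One early move call was refused for missing fields and moved nothing.

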